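# Load the bench shaker, clamp the jars and preset the speed

## Robot

A 7-joint arm with a two-finger parallel gripper is mounted at the origin on a cart in front of the work surface, level with it; the furniture and walls round the work are solid. World frame = base frame: x ahead of the robot, y to its left, z up, the work surface at z = 0. Lengths are in m, angles in rad, forces in N, time in s.
With the tool pointing down it reaches from about 0.425 to 0.875 m from the base axis. Payload 4.7 kg.
Tool frame: the origin (TCP) lies at the very end of the fingers, on their centre line; the grasp point (between the pads) lies 19 mm behind it; x points along the fingers, z is the direction in which the jaws open and shut, and the axes are right-handed (so a half turn about x gives the same grasp; the last joint's range is limited). The gripper opens to 87 mm and grips with 3 to 60 N. Pads are 19 mm wide; open, the fingers measure 117 mm over their backs; the gripper's body (75 mm by 190 mm) begins 51 mm behind the grasp point.
Start: joints at [-1.301, 0.321, -0.07, 1.45, 0.023, 1.371, -0.057], TCP at [0.164, 0.629, 0.223] pointing down, gripper open.
Joint ranges: [-2.86, 2.86], [-0.3, 2.09], [-1.38, 1.24], [0.06, 2.45], [-1.56, 4.7], [0.09, 2.05], [-2.69, 2.69]. Speed limits (rad/s): [2.57, 2.57, 3.14, 3.14, 3.14, 3.14, 3.14].

## Interface

Orientations are given as a rotation vector (axis times angle).
In Python, from bench import telemetry, viewer, workorder gives the robot as it stands.
- The arm moves only by the shell command python3 -m creep 'ROWS' [FORCE]. ROWS is JSON, a list of rows, each an object of numbers: "fingers": the opening, from 0 (shut) to 1 (fully open); "x", "y", "z": the shift along the tool's x, y, z in units of 40 mm (1.0 is 40 mm); "twist": the turn about the tool's x in units of 5 degrees (1.0 is 5 degrees). In form: [{"fingers": .., "x": .., "y": .., "z": .., "twist": ..}, ...]. A call has 1 to 20 rows; each row is the pose to reach, as a shift and turn from the pose commanded when the call began, along the tool's axes at that moment; what a row does not reach only later rows make up. A row lasts 1/12 s, in which the tool goes at most 41.7 mm and 7.16 degrees, less where a joint would pass 70% of its speed; a pose out of reach is approached as far as the arm can. A call with a gripper value outside its range is refused whole. The fingers move at their own pace and stop on an object; FORCE is the grip in N (left out, the last holds). Time passes only in rows, so rows that repeat a pose let the fingers close. It gives the time, the measured TCP pose, the force and the opening at its end, in the units of the state.
- telemetry.get_state(): the state, without advancing time (a new reading comes with each control period).
- viewer.get_image(name): name is "side" or "top"; returns a dict with "pixels" (480x640x3 uint8, red, green, blue), "z_map" (480x640 float32, m along the optical axis (not along the pixel's ray), 0 where there is no reading), "K" (3x3 intrinsics, pixels), "xyz" and "attitude" of the camera in the world. Camera axes: x right, y up, looking along -z (the intrinsics and any distortion apply to the point x, -y, -z); pixel columns grow to the right and rows downward; lengths in m; the calibration is good to about 2 mm. A picture is of the moment at which its call begins.
- workorder.close_job(): hands the job in, once; it reports no verdict.
The state is a dict: "time": time; "joint_positions": joint angles; "qd": joint speeds; "joint_torque": joint torques, N m; "position": TCP position; "tool_rot": TCP orientation; "ft_force": force on the tool from outside, world axes, zero at the start; "torque": the same for the moment, N m; "grip_width": opening from 0.0 (shut) to 1.0 (fully open).
Only numpy, scipy, OpenCV 4.12 (cv2) and the standard library are available. Lean on these libraries where they do the work, as an engineer would, in place of code of your own. Each camera call takes 0.05 s, during which the arm holds its last target.

## Task

Load the bench shaker: stand every squat screw-cap jar that is on the worktop upright in a pocket of its own, then swing the hold-down arm over the jars as far as it goes, and screw the knurled nut on the arm's pivot down clockwise until it stops tight. Last, turn the dial until its white line points at the raised tab on the collar round it, and leave the timer and the tall white bottle where they are.

Things in the scene. Friction and masses are not known exactly. Their poses are not given: they have to be found in the camera images.
- shaker: fixed bench shaker, 170 (x) x 325 (y) x 50 mm; origin on the worktop under its middle (y -165 to 160 mm), z up, -x its front. Platform 146 x 146 mm with 2 x 2 pockets centred at y -85 mm, rim 30 mm high; console 50 mm high at y 0 to 160 mm. Pivot post with arm and nut at x 0, y 45 mm, stud tip 114 mm above the worktop; dial at x -50, y 120 mm.
- pocket0 (a point): centre of the floor of one pocket, 12 mm above the worktop; pocket 46 x 46 mm wide, 18 mm deep, sides along the shaker's x and y, pockets 66 mm apart centre to centre; a jar stands in it with its origin at this point
- pocket1 (a point): centre of the floor of one pocket, 12 mm above the worktop; pocket 46 x 46 mm wide, 18 mm deep, sides along the shaker's x and y, pockets 66 mm apart centre to centre; a jar stands in it with its origin at this point
- pocket2 (a point): centre of the floor of one pocket, 12 mm above the worktop; pocket 46 x 46 mm wide, 18 mm deep, sides along the shaker's x and y, pockets 66 mm apart centre to centre; a jar stands in it with its origin at this point
- pocket3 (a point): centre of the floor of one pocket, 12 mm above the worktop; pocket 46 x 46 mm wide, 18 mm deep, sides along the shaker's x and y, pockets 66 mm apart centre to centre; a jar stands in it with its origin at this point
- jar_a: squat all-white jar with a ribbed screw cap, standing upright on the worktop, round, 40 mm diameter, 42 mm high; 80 g; origin at the centre of its underside, z along the jar. Two to four of the jars are present (None at the start: absent)
- jar_b: squat all-white jar with a ribbed screw cap, standing upright on the worktop, round, 40 mm diameter, 42 mm high; 80 g; origin at the centre of its underside, z along the jar. Two to four of the jars are present (None at the start: absent)
- jar_c: squat all-white jar with a ribbed screw cap, standing upright on the worktop, round, 40 mm diameter, 42 mm high; 80 g; origin at the centre of its underside, z along the jar. Two to four of the jars are present (None at the start: absent)
- jar_d: squat all-white jar with a ribbed screw cap, standing upright on the worktop, round, 40 mm diameter, 42 mm high; 80 g; origin at the centre of its underside, z along the jar. Two to four of the jars are present (None at the start: absent)
- holddown (a joint): swing of the hold-down arm about the vertical pivot post, rad: 0 parked (pointing away from the robot), grows clockwise seen from above, 1.45 = at its stop, pointing along the shaker's -y over the four pockets; starts at 0.06 to 0.26; it stays where it is left (about 1 N at the handle moves it)
- holddown_grip (a point): grip point on the arm's upright black handle, 16 mm diameter, 34 mm high, 12 mm below its top; 130 mm from the pivot axis; the handle stands in the middle of a 72 x 72 mm plate whose top face is 66 mm and whose underside is 58 mm above the worktop (the grip point 88 mm), so it passes 4 mm over jars that stand in the pockets
- clamp_nut (a joint): turn of the knurled nut, rad: grows clockwise seen from above (tightening), 5.2 = stopped tight on the arm's hub; starts at 0 to 1.0; it descends 1.25 mm per rad on its thread (6.5 mm in all) and cannot come off; turns with about 0.1 N m and stays where it is left
- nut_grip (a point): on the axis of the nut, 10 mm below its top; nut 36 mm diameter, 28 mm high, turning about the vertical post axis; this point is 94 mm above the worktop when the nut is at the top of its thread, 88 mm when tight (the arm's hub below it has its top face at 70 mm); x axis toward a short black line on its top
- dial (a joint): turn of the dial, rad, 0 to 4.0: grows clockwise seen from above, at 0 the white line points to the shaker's front (-x); starts at 0 to 0.3; turns with 0.06 N m and stays where it is left
- dial_grip (a point): on the dial's axis, half-way up its round grip: 34 mm diameter, from 6 to 34 mm above the console top (grip point 22 mm above it, 72 mm above the worktop); below it a skirt of 52 mm diameter, 6 mm high
- dial_pointer (a point): outer end of the dial's white line, at the skirt's rim, 26 mm from the dial's axis
- index_mark (a point): inner point of the fixed raised black tab (11 mm long outward, 5 mm wide, 6 mm high) on the bright collar round the dial, 26 mm from the dial's axis; the white line must end here. It lies 0.9 to 2.9 rad clockwise of the dial's zero
- white_bottle: bystander: tall white plastic bottle standing upright, loose, 39 mm diameter, 150 mm high, origin under its centre
- timer: bystander: small white timer, loose, 64 x 64 x 19 mm, origin under its centre
Things that resemble listed ones, but are neither listed nor needed, are in the scene too. What is shaped like the jar_b but black or pink is not meant.

How it is judged:
On the way, in this order (a step that is already met when the one before it is completed fails the run):
1. every jar stands in a pocket ((distance between jar_a and pocket0 below 0.01 m or distance between jar_a and pocket1 below 0.01 m or distance between jar_a and pocket2 below 0.01 m or distance between jar_a and pocket3 below 0.01 m) and angle between each of jar_a, jar_b, jar_c, jar_d's own z axis and vertical below 0.15 rad and (distance between jar_b and pocket0 below 0.01 m or distance between jar_b and pocket1 below 0.01 m or distance between jar_b and pocket2 below 0.01 m or distance between jar_b and pocket3 below 0.01 m) and (distance between jar_c and pocket0 below 0.01 m or distance between jar_c and pocket1 below 0.01 m or distance between jar_c and pocket2 below 0.01 m or distance between jar_c and pocket3 below 0.01 m) and (distance between jar_d and pocket0 below 0.01 m or distance between jar_d and pocket1 below 0.01 m or distance between jar_d and pocket2 below 0.01 m or distance between jar_d and pocket3 below 0.01 m)), for 0.2 s.
2. the hold-down arm is swung over to its stop, jars still in place (all of step 1 and value of joint holddown above 1.35 rad), for 0.2 s.
3. the nut is screwed down until it stops tight, arm still over the jars (value of joint clamp_nut above 5.08 rad and value of joint holddown above 1.35 rad), for 0.2 s.
4. the dial's line points at the tab (horizontal distance between dial_pointer and index_mark below 0.0035 m and velocity of joint dial between -0.05 and 0.05 rad/s), for 0.2 s.
At the end, for the whole second after the job is handed in: every jar stands in a pocket (origin within 10 mm of the pocket's floor centre, upright within 0.15 rad), the arm is within 0.1 rad of its stop, the nut within 0.12 rad of its tight stop, and the end of the dial's line is within 3.5 mm of the tab's inner point (all of step 1 and all of step 3 and all of step 4); the robot touches nothing.
It fails at once if the white bottle is pushed more than 30 mm (distance of white_bottle from where it was at the start of the episode above 0.03 m).
It fails at once if the timer is pushed more than 30 mm (distance of timer from where it was at the start of the episode above 0.03 m).
Of jar_a, jar_b, jar_c, jar_d only 2 to 4 are there at a start; the rules pass over those that are not, and their reading is None.
At some moment in a run one of jar_a, jar_b, jar_c, jar_d may be knocked a few centimetres aside while the robot is not near it.
Once in a run the grip may slacken for a moment while it holds something.
It also fails if it takes over 210 s, if anything falls off the work surface, if the arm or the gripper's body presses on something with over 40 N, if the wrist force passes 120 N, or if a joint passes its speed limit or range.

## Working session

There is one attempt and no reset: what is moved stays moved. The work goes in short steps, Python scripts to look and compute and a shell command to move; the robot and the scene stay as the last step left them, time stands still between calls to the robot, and variables do not carry over. Pictures are saved under pics/ and viewed, and the job is handed in when it is done.

```bash
ls; mkdir -p pics
python3 - <<'E'
from bench import telemetry, viewer
import cv2
s=telemetry.get_state(); print(s)
for n in("side","top"):
    im=viewer.get_image(n); cv2.imwrite(f"pics/{n}0.png",im["pixels"][:,:,::-1]); print(n,im["K"],im["xyz"],im["attitude"],{k:v for k,v in im.items() if k not in("pixels","z_map","K","xyz","attitude")})
E
```

```text
pics
{'time': 0.0, 'joint_positions': array([-1.30087914,  0.32183854, -0.07009155,  1.45168008,  0.02260973,
        1.37081836, -0.0569074 ]), 'qd': array([ 0.00032887,  0.0012383 , -0.00055117, -0.00200736,  0.0011089 ,
        0.00049996, -0.00105193]), 'joint_torque': array([-5.16359778e-04, -4.91289783e+01, -4.03998401e-01, -3.12528992e+01,
       -6.39036717e-02,  4.38574667e-02,  1.94277945e-04]), 'position': array([0.16437866, 0.62828727, 0.22144895]), 'tool_rot': array([-1.02002096,  1.32092694,  1.01788835]), 'ft_force': array([-0.3813588 , -0.55061586,  0.10336366]), 'torque': array([0.0140764 , 0.02164079, 0.06671352]), 'grip_width': 1.0040349635330443}
side [[574.9068698    0.         311.87916617]
 [  0.         574.9068698  239.6765409 ]
 [  0.           0.           1.        ]] [ 0.02734659 -1.00811512  0.91138687] [ 0.83131685 -0.2655769  -0.5579371 ] {}
top [[590.57406373   0.         318.86856195]
 [  0.         590.57406373 240.0319158 ]
 [  0.           0.           1.        ]] [ 0.26418159 -0.21811058  1.52760545] [ 0.16411957 -0.15933251 -1.50686841] {}
```

View pics/side0.png

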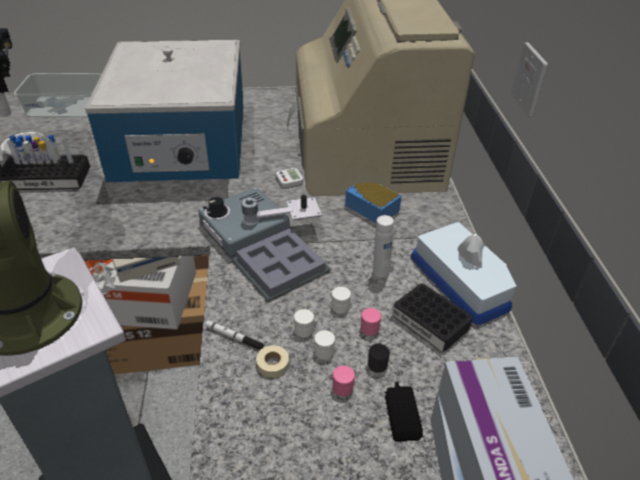

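View pics/top0.png

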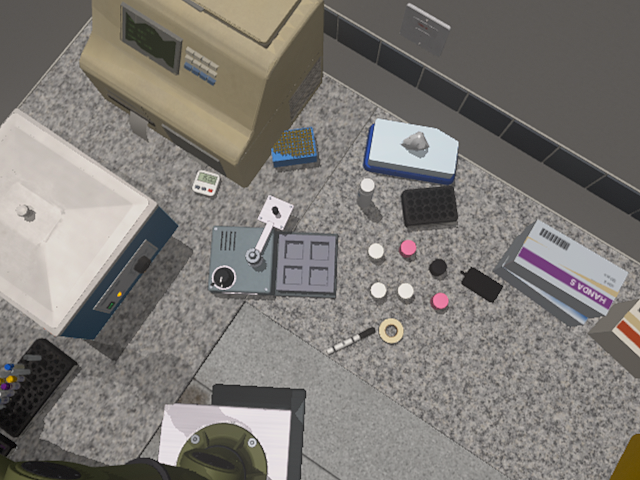

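The top view shows the shaker at about (273,265). There are three white jars at (376,251), (378,291) and (405,292). The lookalikes are pink at (408,247) and (440,300) and black at (438,267). The tall bottle is at (366,193) and the timer at (206,182). Next I'll measure and make an enlarged crop.

```bash
cat > h.py <<'E'
import numpy as np, cv2
from scipy.spatial.transform import Rotation as R
from bench import telemetry, viewer
def get(n):
    im=viewer.get_image(n); im["R"]=R.from_rotvec(im["attitude"]).as_matrix(); return im
def cloud(im):
    z=im["z_map"];K=im["K"];v,u=np.mgrid[0:480,0:640]
    P=np.stack([(u-K[0,2])/K[0,0]*z,-(v-K[1,2])/K[1,1]*z,-z],-1)
    return P@im["R"].T+im["xyz"]
def proj(im,p):
    c=(np.asarray(p)-im["xyz"])@im["R"];K=im["K"]
    return np.stack([K[0,0]*c[...,0]/-c[...,2]+K[0,2],K[1,1]*-c[...,1]/-c[...,2]+K[1,2]],-1)
def atz(im,u,v,z):
    K=im["K"];d=im["R"]@np.array([(u-K[0,2])/K[0,0],-(v-K[1,2])/K[1,1],-1.]);t=(z-im["xyz"][2])/d[2]
    return im["xyz"]+t*d
def save(n,a,box=None,s=1):
    if box: a=a[box[1]:box[3],box[0]:box[2]]
    cv2.imwrite("pics/"+n,cv2.resize(a,None,fx=s,fy=s,interpolation=cv2.INTER_CUBIC)[:,:,::-1])
def st():
    s=telemetry.get_state();print("t %.2f"%s["time"],"pos",s["position"].round(4),"F",s["ft_force"].round(1),"T",s["torque"].round(2),"grip",round(s["grip_width"],3));print("q",s["joint_positions"].round(3));print("toolR\n",R.from_rotvec(s["tool_rot"]).as_matrix().round(3));return s
E
python3 - <<'E'
from h import *
st()
im=get("top");c=cloud(im)
save("c1.png",im["pixels"],(195,160,455,320),3)
for u,v in[(376,251),(378,291),(405,292),(408,247),(366,187),(206,182),(253,256),(224,277),(276,211)]:
    print((u,v),c[v,u].round(4))
# jars: white pixels at z~.042
hsv=cv2.cvtColor(im["pixels"],cv2.COLOR_RGB2HSV)
m=((hsv[...,1]<50)&(hsv[...,2]>150)&(abs(c[...,2]-.042)<.008)).astype(np.uint8)
n,l,s_,ce=cv2.connectedComponentsWithStats(m)
for i in range(1,n):
    if s_[i,4]>60:
        uv=ce[i];p=atz(im,*uv,.042);print(uv.round(1),s_[i],p.round(4),np.median(c[l==i],0).round(4))
# plane pixels
m=((abs(c[...,2]-.03)<.004)).astype(np.uint8);n,l,s_,ce=cv2.connectedComponentsWithStats(m)
for i in range(1,n):
    if s_[i,4]>300: print("z30",ce[i],s_[i]);
E
```

```text
t 0.10 pos [0.1644 0.6284 0.2216] F [0.3 0.5 0.4] T [ 0.02 -0.07  0.01] grip 1.004
q [-1.301  0.322 -0.07   1.452  0.023  1.371 -0.057]
toolR
 [[-0.    -0.967  0.253]
 [-0.002  0.253  0.967]
 [-1.    -0.    -0.002]]
(376, 251) [ 0.5561 -0.3519  0.0448]
(378, 291) [ 0.4537 -0.3607  0.0459]
(405, 292) [ 0.4562 -0.4299  0.0376]
(408, 247) [ 0.5733 -0.4347  0.0352]
(366, 187) [ 0.6919 -0.3121  0.1511]
(206, 182) [0.7226 0.1056 0.0165]
(253, 256) [ 0.5141 -0.0465  0.1061]
(224, 277) [0.4618 0.0237 0.081 ]
(276, 211) [ 0.6325 -0.0938  0.0992]
[375.4 251.1] [368 244  16  15 178] [ 0.5564 -0.3505  0.042 ] [ 0.5569 -0.35    0.041 ]
[377.8 290. ] [370 283  16  15 186] [ 0.4568 -0.3605  0.042 ] [ 0.4572 -0.3606  0.0414]
[405.  290.8] [398 283  15  16 182] [ 0.4588 -0.4291  0.042 ] [ 0.4589 -0.4292  0.0413]
z30 [437.73563218 213.27586207] [414 194  44  33 348]
z30 [305.35505771 263.50373388] [ 276  234   59   59 1473]
z30 [482.27927928 284.19099099] [463 268  39  34 555]
```

View pics/c1.png

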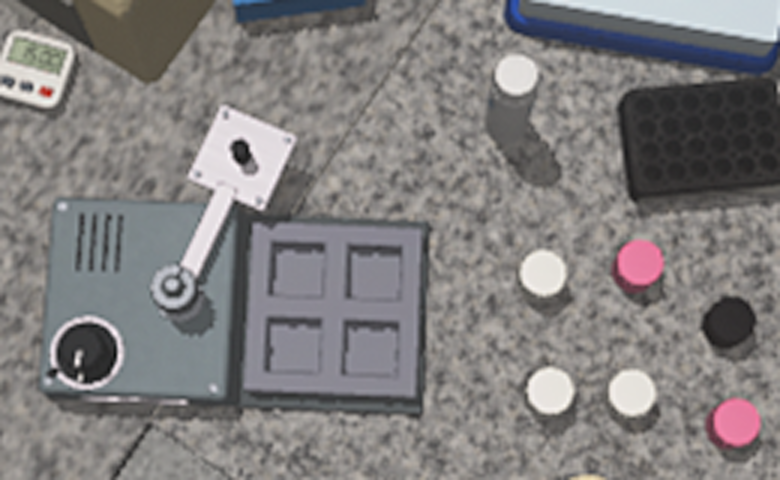

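The crop confirms exactly three white jars. The dial line points down and slightly left, and the black tab sits at the lower left of the collar, crop (53,373). Next is the shaker pose.

Run:
```python
from h import *
for n in("top","side"):
    im=get(n);c=cloud(im)
    m=((abs(c[...,2]-.03)<.005)&(c[...,0]>.38)&(c[...,0]<.62)&(c[...,1]<-.05)&(c[...,1]>-.3))
    p=c[m][:,:2].astype(np.float32)
    r=cv2.minAreaRect((p*1000).astype(np.float32));print(n,"platform",r,p.shape, np.median(c[m][:,2]))
    for lo,hi,nm in((.047,.053,"console"),(.062,.07,"plate"),(.10,.125,"nut")):
        m=(c[...,2]>lo)&(c[...,2]<hi)&(c[...,0]>.38)&(c[...,0]<.72)&(c[...,1]<.1)&(c[...,1]>-.3)
        p=(c[m][:,:2]*1000).astype(np.float32);print(nm,p.shape,cv2.minAreaRect(p),p.mean(0))
    if n=="top":save("c2.png",im["pixels"],(205,220,345,305),5.5)
    else: save("c3.png",im["pixels"],(190,180,340,300),5)
```

```text
top platform ((511.57867431640625, -149.08456420898438), (160.60159301757812, 194.33447265625), 1.0274275541305542) (1695, 2) 0.02965652077520753
console (2117, 2) ((574.3145751953125, -8.324333190917969), (288.90545654296875, 159.87060546875), 0.5027384161949158) [514.677     -8.008126]
plate (743, 2) ((567.0466918945312, -123.74557495117188), (326.13372802734375, 281.6260986328125), 84.57929992675781) [620.2464  -80.94732]
nut (234, 2) ((646.1785278320312, -149.91871643066406), (234.57192993164062, 308.7388000488281), 14.946441650390625) [571.40247  -48.904457]
side platform ((509.98974609375, -154.52328491210938), (198.9088897705078, 174.842529296875), 87.10425567626953) (2215, 2) 0.03053445182687964
console (1708, 2) ((573.7454223632812, -11.488784790039062), (288.6889343261719, 164.29112243652344), 1.4284238815307617) [510.59753 -21.88573]
plate (737, 2) ((576.6768798828125, -56.3765869140625), (151.97775268554688, 275.8736267089844), 84.99695587158203) [607.2944   -77.813774]
nut (218, 2) ((633.3330078125, -156.44338989257812), (223.6470947265625, 299.4405517578125), 11.062278747558594) [586.0727   -39.157925]
```

View pics/c2.png

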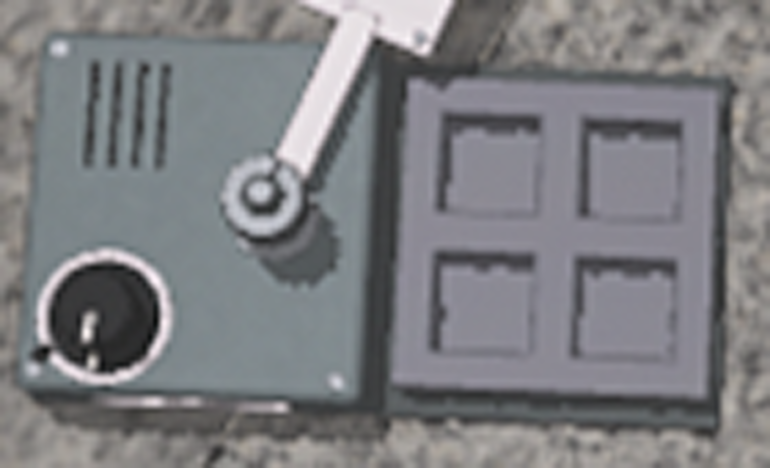

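View pics/c3.png

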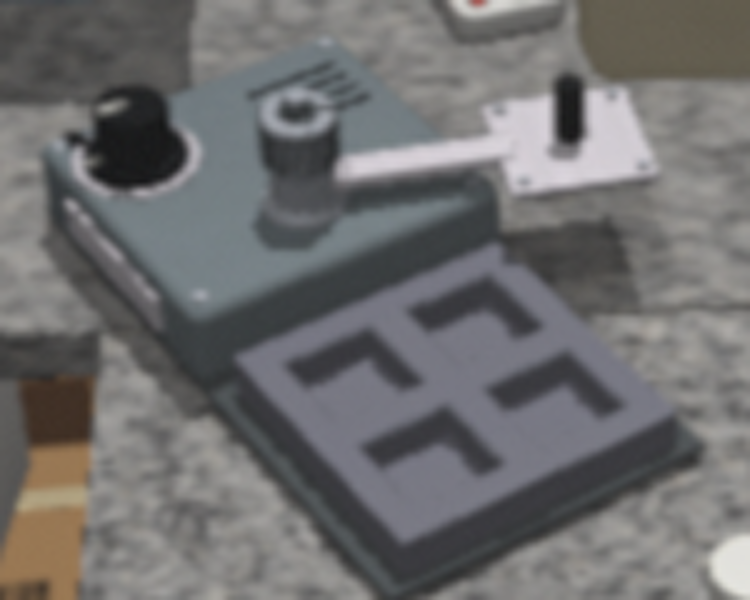

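```bash
cat > fit.py <<'E'
from h import *
from scipy.optimize import least_squares
T=[(73,-12,30,408,78),(73,-158,30,722,95),(-73,-158,30,706,398),(-73,-12,30,390,385),(0,45,114,262,193),
(56,-29,30,443,115),(56,-75,30,541,118),(10,-29,30,437,212),(56,-95,30,583,118),(56,-141,30,684,124),(-10,-29,30,434,252),(-56,-29,30,430,352),(-10,-95,30,575,257),(-56,-141,30,676,362)]
S=[(-73,-12,30,237,353),(-73,-158,30,402,542),(73,-158,30,677,412),(73,-12,30,500,247),(0,45,114,297,105)]
T=np.array(T,float);S=np.array(S,float)
it=get("top");is_=get("side")
ut=(T[:,3:]+.5)/5.5-.5+[205,220];us=(S[:,3:]+.5)/5-.5+[190,180]
def W(p,q): 
    c,s=np.cos(p[2]),np.sin(p[2]);q=np.asarray(q)/1000;return np.stack([p[0]+c*q[...,0]-s*q[...,1],p[1]+s*q[...,0]+c*q[...,1],q[...,2]],-1)
for nm,f in(("top",lambda p:(proj(it,W(p,T[:,:3]))-ut).ravel()),("side",lambda p:(proj(is_,W(p,S[:,:3]))-us).ravel()),("both",lambda p:np.r_[(proj(it,W(p,T[:,:3]))-ut).ravel(),(proj(is_,W(p,S[:,:3]))-us).ravel()])):
    r=least_squares(f,[.51,-.09,0],x_scale=[.01,.01,.01],loss="soft_l1");print(nm,r.x.round(4),np.abs(r.fun).max(),np.sqrt((r.fun**2).mean()))
p=r.x
for nm,q in dict(p0=(33,-52,12),p1=(33,-118,12),p2=(-33,-52,12),p3=(-33,-118,12),nut=(0,45,94),dial=(-50,120,72)).items():print(nm,W(p,q).round(4))
for n,im in(("t",it),("s",is_)):
    a=im["pixels"].copy()
    for q in [(-50+26*np.cos(t),120+26*np.sin(t),56) for t in np.linspace(0,6.28,24)]+[(x,y,30) for x in(56,10,-10,-56) for y in(-29,-75,-95,-141)]+[(0,45,114),(-85,160,50),(-85,0,50),(85,160,50)]:
        u=proj(im,W(p,q));cv2.circle(a,tuple(int(round(x*16)) for x in u),8,(255,0,0),-1,shift=4)
    save("f_%s.png"%n,a,(190,180,345,305),5)
E
python3 fit.py
```

```text
top [ 0.5168 -0.0892  0.0142] 0.8061213619051841 0.33549868710413455
side [ 0.5185 -0.0901  0.0107] 2.0864133201268658 0.8078758091676472
both [ 0.5173 -0.0895  0.0131] 2.028384517939429 0.5483712990658552
p0 [ 0.551  -0.1411  0.012 ]
p1 [ 0.5519 -0.2071  0.012 ]
p2 [ 0.485  -0.1419  0.012 ]
p3 [ 0.4859 -0.2079  0.012 ]
nut [ 0.5167 -0.0445  0.094 ]
dial [0.4658 0.0298 0.072 ]
```

View pics/f_t.png

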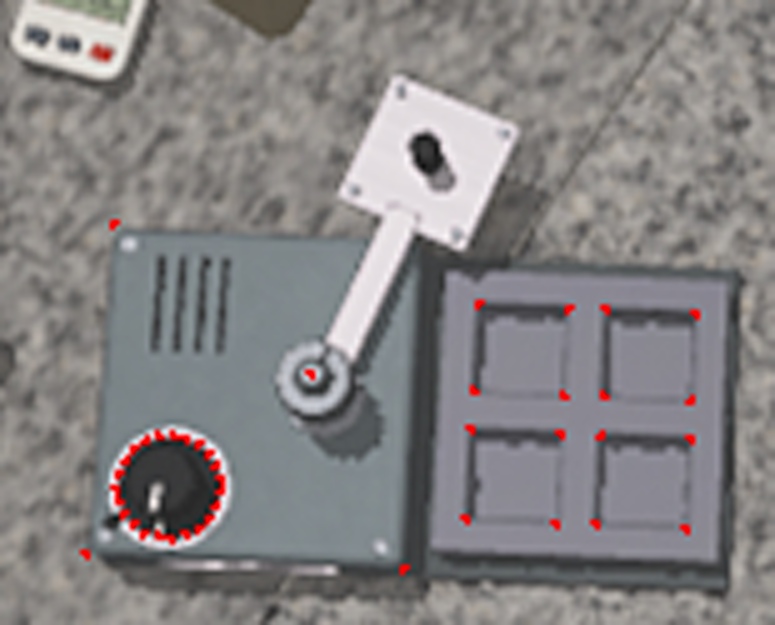

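View pics/f_s.png

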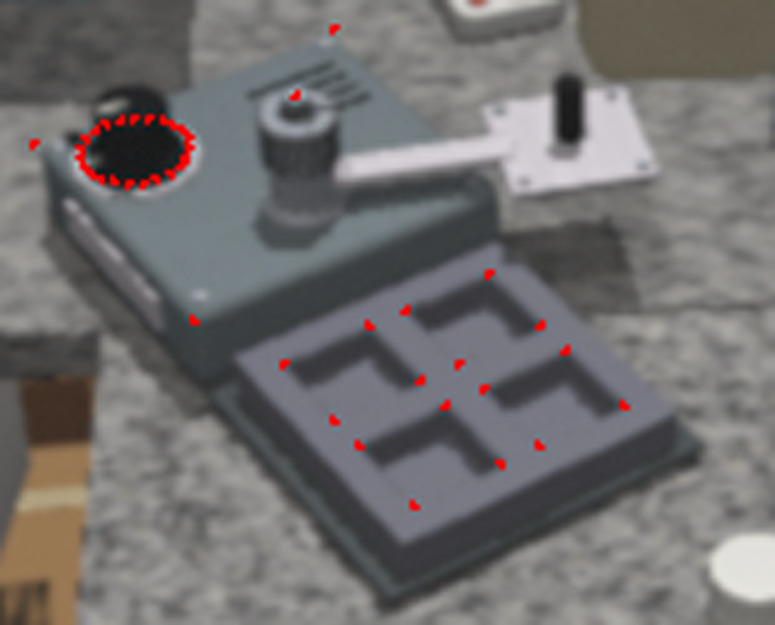

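The fit overlays well in the top view (RMS 0.34 px). The side view is about 1 px off, which is within calibration. Next I'll get an obstacle height map for the transit.

Run:
```python
from h import *
H=np.full((14,26),-1.)
for n in("top","side"):
    im=get(n);c=cloud(im)[im["z_map"]>0]
    i=np.floor((c[:,0]+.2)/.1).astype(int);j=np.floor((c[:,1]+1.0)/.08).astype(int)
    ok=(i>=0)&(i<14)&(j>=0)&(j<26)
    np.maximum.at(H,(i[ok],j[ok]),c[ok,2])
print("y:",[round(-1+.08*j,2) for j in range(25,-1,-1)])
for i in range(13,-1,-1):print("%.1f"%(-.2+.1*i),(H[i,::-1]*100).astype(int))
```

```text
y: [1.0, 0.92, 0.84, 0.76, 0.68, 0.6, 0.52, 0.44, 0.36, 0.28, 0.2, 0.12, 0.04, -0.04, -0.12, -0.2, -0.28, -0.36, -0.44, -0.52, -0.6, -0.68, -0.76, -0.84, -0.92, -1.0]
1.1 [-100 -100 -100 -100 -100 -100   29   29 -100 -100 -100 -100   42   44
   47   48 -100 -100 -100 -100 -100 -100 -100 -100 -100 -100]
1.0 [-100 -100 -100 -100 -100   29   30    1   25   37   40   42   43   43
   43   50   53   54 -100 -100 -100 -100 -100 -100 -100 -100]
0.9 [-100 -100 -100 -100 -100   30   30    1   26   32   39   41   43   43
   43   43    1   56   59   61 -100 -100 -100 -100 -100 -100]
0.8 [-100 -100 -100 -100   30   30   24   24    1   24   25   32   38   41
   41   35    1    7   13   64   72   77 -100 -100 -100 -100]
0.7 [-100 -100 -100   30   30 -100   25   25   25   24    1   23   25   29
   31    5    1   15    7    7    7   76   70   55 -100 -100]
0.6 [-100 -100   30   30 -100   24   26   27   27   26   24   24    2    4
   10    7    1   15    4    4    4    1   18   44   39   24]
0.5 [-100 -100   31   30   24   25   26   29   30   27   25   24    5   11
   11    3    3    4    5    4    5 
[... 182 characters left out ...]
  0 23 24 25 25 23  1  0  0  0  0  2  2  2  0  0  0  1  0
 13 13]
0.2 [ 31  31   8   8  33  33  10  10  23  24   1   1   0 -87 -87 -88   1   0
   1   1   1   1   1   0   1   7]
0.1 [  1   4   8   0   3  33  33  10   4   1  68  74  73   1   1   0 -87 -87
   0   0   1   0   0   1   0   8]
0.0 [-100 -100 -100 -100    0    2    4    4    0    1    1   72   70   50
   31    1  -87  -87  -88  -87    1    0    0    0    0   13]
-0.1 [-100 -100 -100 -100 -100 -100    0    1    0    0    0 -100 -100 -100
   19    0  -87  -88  -87  -87  -88  -88  -88  -87  -88  -89]
-0.2 [-100 -100 -100 -100 -100 -100 -100  -89  -88  -88  -88  -78 -100 -100
   -7   -7  -87  -88  -87  -88  -88  -88  -87  -87  -87  -88]
```

```bash
python3 -m creep '[{"x":-1},{"x":-2},{"x":-3},{"x":-4},{"x":-5},{"x":-5.5},{"x":-5.5},{"x":-5.5}]'; python3 -c "
from h import *
st()"
```

```text
t 0.45 pos [0.1645 0.6288 0.2225] F [ 0.6 -0.1  0.3] T [-0.03 -0.04  0.  ] grip 1.002
q [-1.301  0.321 -0.07   1.451  0.023  1.371 -0.057]
toolR
 [[-0.    -0.967  0.253]
 [-0.     0.253  0.967]
 [-1.    -0.    -0.   ]]$[0]: bad value
```

```bash
python3 -m creep '[{"fingers":1,"x":-1,"y":0,"z":0,"twist":0},{"fingers":1,"x":-2,"y":0,"z":0,"twist":0},{"fingers":1,"x":-3,"y":0,"z":0,"twist":0},{"fingers":1,"x":-4,"y":0,"z":0,"twist":0},{"fingers":1,"x":-5,"y":0,"z":0,"twist":0},{"fingers":1,"x":-5.5,"y":0,"z":0,"twist":0},{"fingers":1,"x":-5.5,"y":0,"z":0,"twist":0}]'; python3 -c "
from h import *
st()"
```

```text
time: 1.03
position: [0.1647, 0.63, 0.4494]
tool_rot: [-1.012, 1.311, 1.023]
ft_force: [1.1, 0.7, 1.1]
grip_width: 1.0
t 1.03 pos [0.1647 0.63   0.4494] F [1.1 0.7 1.1] T [ 0.05 -0.04 -0.01] grip 1.0
q [-1.316  0.326 -0.06   0.998  0.02   1.807 -0.053]
toolR
 [[ 0.002 -0.967  0.253]
 [ 0.01   0.253  0.967]
 [-1.     0.     0.011]]
```

```bash
cat >> h.py <<'E'
def units(*targets):
    """world targets (x,y,z) -> tool-axis units from current pose"""
    s=telemetry.get_state();M=R.from_rotvec(s["tool_rot"]).as_matrix()
    # idealise: tool x straight down
    y=M[:,1].copy();y[2]=0;y/=np.linalg.norm(y);M=np.stack([[0,0,-1.],y,np.cross([0,0,-1.],y)],1)
    print("pos",s["position"].round(4),"zaz %.2f deg"%np.degrees(np.arctan2(M[1,2],M[0,2])),"t",round(s["time"],2))
    for t in targets:
        print(np.round(t,4),"-> x,y,z units",(M.T@(np.array(t)-s["position"])/.04).round(2))
E
python3 -c "
from h import *
units((.3,.56,.45),(.42,.48,.45),(.53,.36,.45),(.6,.2,.45),(.62,0,.45),(.6,-.2,.45),(.55,-.37,.45))"
```

```text
pos [0.1647 0.63   0.4494] zaz 75.34 deg t 1.03
[0.3  0.56 0.45] -> x,y,z units [-0.02 -3.72 -0.84]
[0.42 0.48 0.45] -> x,y,z units [-0.02 -7.12 -2.01]
[0.53 0.36 0.45] -> x,y,z units [ -0.02 -10.54  -4.22]
[0.6  0.2  0.45] -> x,y,z units [ -0.02 -13.25  -7.65]
[0.62 0.   0.45] -> x,y,z units [ -0.02 -15.   -12.36]
[ 0.6  -0.2   0.45] -> x,y,z units [ -0.02 -15.78 -17.32]
[ 0.55 -0.37  0.45] -> x,y,z units [-2.000e-02 -1.565e+01 -2.175e+01]
```

```bash
python3 -m creep '[{"fingers":1,"x":0,"y":-1,"z":-0.2,"twist":0},{"fingers":1,"x":0,"y":-1.9,"z":-0.4,"twist":0},{"fingers":1,"x":0,"y":-2.8,"z":-0.6,"twist":0},{"fingers":1,"x":0,"y":-3.7,"z":-0.8,"twist":0.5},{"fingers":1,"x":0,"y":-4.6,"z":-1.1,"twist":1},{"fingers":1,"x":0,"y":-5.5,"z":-1.4,"twist":2},{"fingers":1,"x":0,"y":-6.3,"z":-1.7,"twist":3},{"fingers":1,"x":0,"y":-7.1,"z":-2,"twist":4},{"fingers":1,"x":0,"y":-7.9,"z":-2.5,"twist":5},{"fingers":1,"x":0,"y":-8.7,"z":-3,"twist":6},{"fingers":1,"x":0,"y":-9.5,"z":-3.5,"twist":7},{"fingers":1,"x":0,"y":-10.2,"z":-4,"twist":8},{"fingers":1,"x":0,"y":-10.8,"z":-4.7,"twist":9},{"fingers":1,"x":0,"y":-11.4,"z":-5.4,"twist":10},{"fingers":1,"x":0,"y":-12,"z":-6.1,"twist":11},{"fingers":1,"x":0,"y":-12.6,"z":-6.8,"twist":12},{"fingers":1,"x":0,"y":-13.2,"z":-7.6,"twist":13},{"fingers":1,"x":0,"y":-13.5,"z":-8.5,"twist":14},{"fingers":1,"x":0,"y":-13.8,"z":-9.4,"twist":15},{"fingers":1,"x":0,"y":-14.1,"z":-10.3,"twist":15}]'; python3 -c "
from h import *
st()
units((.62,0,.4),(.58,-.2,.3),(.5564,-.3505,.2),(.5564,-.3505,.1))"
```

```text
time: 2.7
position: [0.6058, 0.0856, 0.4416]
tool_rot: [-0.002, 1.572, 0.001]
ft_force: [-0.1, 0.2, 0.1]
grip_width: 1.001
t 2.70 pos [0.6058 0.0856 0.4416] F [-0.1  0.2  0.1] T [-0.14  0.04  0.04] grip 1.001
q [-0.529  0.245  0.459  1.141 -0.11   1.78  -0.103]
toolR
 [[-0.001 -0.002  1.   ]
 [-0.     1.     0.002]
 [-1.    -0.    -0.001]]
pos [0.6058 0.0856 0.4416] zaz 0.11 deg t 2.7
[0.62 0.   0.4 ] -> x,y,z units [ 1.04 -2.14  0.35]
[ 0.58 -0.2   0.3 ] -> x,y,z units [ 3.54 -7.14 -0.66]
[ 0.5564 -0.3505  0.2   ] -> x,y,z units [  6.04 -10.9   -1.26]
[ 0.5564 -0.3505  0.1   ] -> x,y,z units [  8.54 -10.9   -1.26]
```

```bash
python3 -m creep '[{"fingers":0.7,"x":0,"y":-1,"z":0,"twist":0},{"fingers":0.7,"x":0.3,"y":-2,"z":0,"twist":0},{"fingers":0.7,"x":0.7,"y":-3,"z":-0.1,"twist":0},{"fingers":0.7,"x":1.1,"y":-4,"z":-0.2,"twist":0},{"fingers":0.7,"x":1.6,"y":-4.9,"z":-0.4,"twist":0},{"fingers":0.7,"x":2.1,"y":-5.8,"z":-0.6,"twist":0},{"fingers":0.7,"x":2.6,"y":-6.6,"z":-0.8,"twist":0},{"fingers":0.7,"x":3.1,"y":-7.4,"z":-1,"twist":0},{"fingers":0.7,"x":3.6,"y":-8.2,"z":-1.2,"twist":0},{"fingers":0.7,"x":4.1,"y":-9,"z":-1.26,"twist":0},{"fingers":0.7,"x":4.6,"y":-9.7,"z":-1.26,"twist":0},{"fingers":0.7,"x":5.2,"y":-10.4,"z":-1.26,"twist":0},{"fingers":0.7,"x":6,"y":-10.9,"z":-1.26,"twist":0},{"fingers":0.7,"x":6,"y":-10.9,"z":-1.26,"twist":0},{"fingers":0.7,"x":6,"y":-10.9,"z":-1.26,"twist":0}]'
cat > jars.py <<'E'
from h import *
import sys
im=get("top");c=cloud(im)
hsv=cv2.cvtColor(im["pixels"],cv2.COLOR_RGB2HSV)
def find(zt):
    m=((hsv[...,1]<50)&(hsv[...,2]>150)&(abs(c[...,2]-zt)<.008)&(c[...,0]>.35)&(c[...,0]<.85)&(c[...,1]>-.75)&(c[...,1]<.2)).astype(np.uint8)
    n,l,s_,ce=cv2.connectedComponentsWithStats(m)
    for i in range(1,n):
        if 60<s_[i,4]<400: print(zt,ce[i].round(1),s_[i][2:],atz(im,*ce[i],zt).round(4))
find(.042);find(.054)
save(sys.argv[1],im["pixels"],(195,150,455,330),3)
si=get("side");save(sys.argv[1].replace(".png","s.png"),si["pixels"],(190,130,450,400),2.2)
units((.5564,-.3505,.022))
E
python3 jars.py j1.png
```

```text
time: 3.95
position: [0.556, -0.3492, 0.1995]
tool_rot: [-0.001, 1.576, 0.004]
ft_force: [0.9, -0.4, -0.2]
grip_width: 0.701
0.042 [248.5 239. ] [ 19  20 126] [ 0.5691 -0.0237  0.042 ]
0.042 [249.8 277.7] [ 37  27 304] [ 0.4691 -0.0353  0.042 ]
0.042 [377.5 289.8] [ 16  15 178] [ 0.4571 -0.3597  0.042 ]
0.042 [405.3 290.6] [ 14  14 159] [ 0.4593 -0.43    0.042 ]
0.054 [226.6 246.7] [19 25 86] [0.5433 0.0286 0.054 ]
0.054 [224.  277.5] [ 26  25 164] [0.4642 0.0281 0.054 ]
pos [ 0.5588 -0.3479  0.203 ] zaz 0.40 deg t 4.05
[ 0.5564 -0.3505  0.022 ] -> x,y,z units [ 4.53 -0.07 -0.06]
```

View pics/j1.png

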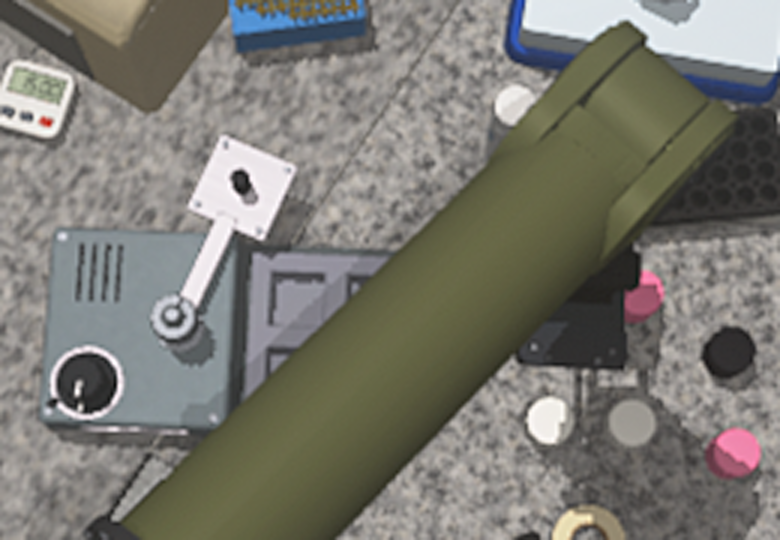

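View pics/j1s.png

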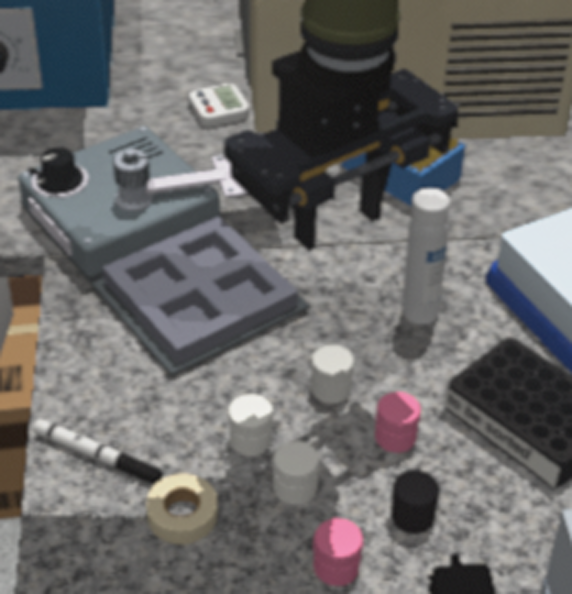

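Run:
```python
from h import *
P=[]
for i in range(8):
    get("side");s=telemetry.get_state();P.append(np.r_[s["position"],R.from_rotvec(s["tool_rot"]).as_matrix()[:2,2]])
P=np.array(P);print(P.round(4));print(P.mean(0).round(4),P.std(0).round(4))
```

```text
[[ 0.5594 -0.3477  0.2038  1.      0.0078]
 [ 0.5595 -0.3477  0.2041  1.      0.0082]
 [ 0.5595 -0.3477  0.2043  1.      0.0083]
 [ 0.5594 -0.3478  0.2041  1.      0.0081]
 [ 0.5592 -0.3479  0.2039  1.      0.0078]
 [ 0.5589 -0.3481  0.2037  1.      0.0075]
 [ 0.5587 -0.3482  0.2034  1.      0.0071]
 [ 0.5586 -0.3483  0.2032  1.      0.0069]]
[ 0.5591 -0.3479  0.2038  1.      0.0077] [0.0003 0.0002 0.0003 0.     0.0005]
```

```bash
python3 -m creep '[{"fingers":0.7,"x":0.8,"y":0,"z":0,"twist":0},{"fingers":0.7,"x":1.6,"y":0,"z":0,"twist":0},{"fingers":0.7,"x":2.2,"y":0,"z":0,"twist":0},{"fingers":0.7,"x":2.7,"y":0,"z":0,"twist":0},{"fingers":0.7,"x":3,"y":0,"z":0,"twist":0},{"fingers":0.7,"x":3,"y":0,"z":0,"twist":0},{"fingers":0.7,"x":3,"y":0,"z":0,"twist":0},{"fingers":0.7,"x":3,"y":0,"z":0,"twist":0},{"fingers":0.7,"x":3,"y":0,"z":0,"twist":0},{"fingers":0.7,"x":3,"y":0,"z":0,"twist":0},{"fingers":0.7,"x":3,"y":0,"z":0,"twist":0},{"fingers":0.7,"x":3,"y":0,"z":0,"twist":0}]'
python3 - <<'E'
from h import *
st();units((.5564,-.3505,.021))
si=get("side");save("s2.png",si["pixels"],(270,200,470,360),4)
p=np.array
E
```

```text
time: 5.45
position: [0.5585, -0.3489, 0.0832]
tool_rot: [-0.005, 1.57, 0.005]
ft_force: [-0.2, -0.1, -0.0]
grip_width: 0.701
t 5.45 pos [ 0.5585 -0.3489  0.0832] F [-0.2 -0.1 -0. ] T [-0.08  0.04  0.05] grip 0.701
q [ 0.046  0.49   0.62   1.608 -0.306  1.141  0.745]
toolR
 [[ 0.001 -0.006  1.   ]
 [-0.     1.     0.006]
 [-1.    -0.     0.001]]
pos [ 0.5585 -0.3489  0.0832] zaz 0.35 deg t 5.45
[ 0.5564 -0.3505  0.021 ] -> x,y,z units [ 1.56 -0.04 -0.05]
```

View pics/s2.png

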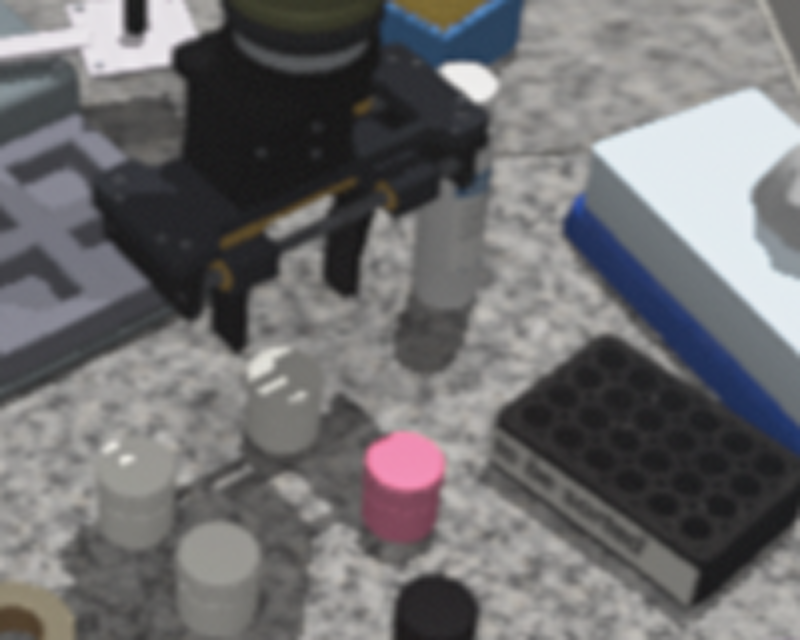

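```bash
python3 -m creep '[{"fingers":0.7,"x":0.4,"y":-0.04,"z":-0.05,"twist":0},{"fingers":0.7,"x":0.8,"y":-0.04,"z":-0.05,"twist":0},{"fingers":0.7,"x":1.2,"y":-0.04,"z":-0.05,"twist":0},{"fingers":0.7,"x":1.55,"y":-0.04,"z":-0.05,"twist":0},{"fingers":0.7,"x":1.55,"y":-0.04,"z":-0.05,"twist":0},{"fingers":0.7,"x":1.55,"y":-0.04,"z":-0.05,"twist":0},{"fingers":0.7,"x":1.55,"y":-0.04,"z":-0.05,"twist":0},{"fingers":0.7,"x":1.55,"y":-0.04,"z":-0.05,"twist":0},{"fingers":0.3,"x":1.55,"y":-0.04,"z":-0.05,"twist":0},{"fingers":0.3,"x":1.55,"y":-0.04,"z":-0.05,"twist":0},{"fingers":0.3,"x":1.55,"y":-0.04,"z":-0.05,"twist":0},{"fingers":0.3,"x":1.55,"y":-0.04,"z":-0.05,"twist":0},{"fingers":0.3,"x":1.55,"y":-0.04,"z":-0.05,"twist":0},{"fingers":0.3,"x":1.55,"y":-0.04,"z":-0.05,"twist":0}]' 25
python3 - <<'E'
from h import *
st()
si=get("side");save("s3.png",si["pixels"],(270,200,470,360),4)
E
```

```text
time: 6.67
position: [0.5565, -0.3504, 0.0209]
tool_rot: [-0.005, 1.57, 0.005]
ft_force: [0.3, 0.5, 1.3]
grip_width: 0.454
t 6.67 pos [ 0.5565 -0.3504  0.0209] F [0.3 0.5 1.3] T [-0.05 -0.09  0.02] grip 0.454
q [ 0.071  0.557  0.592  1.654 -0.349  1.038  0.779]
toolR
 [[ 0.001 -0.006  1.   ]
 [-0.     1.     0.006]
 [-1.    -0.     0.001]]
```

View pics/s3.png

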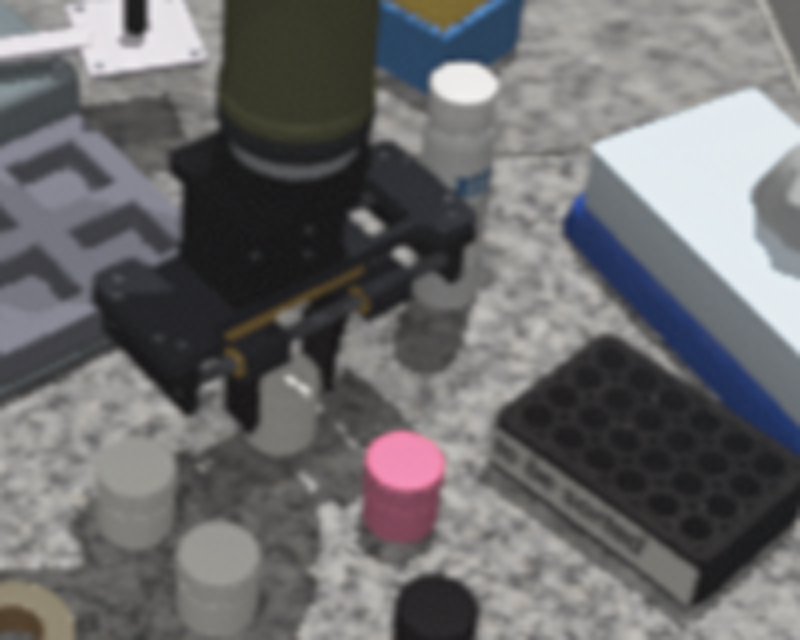

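```bash
python3 -m creep '[{"fingers":0.3,"x":-0.8,"y":0,"z":0,"twist":0},{"fingers":0.3,"x":-1.6,"y":0,"z":0,"twist":0},{"fingers":0.3,"x":-2,"y":0.3,"z":0,"twist":0},{"fingers":0.3,"x":-2,"y":1,"z":0,"twist":0},{"fingers":0.3,"x":-2,"y":1.8,"z":0,"twist":0},{"fingers":0.3,"x":-2,"y":2.6,"z":-0.1,"twist":0},{"fingers":0.3,"x":-2,"y":3.2,"z":-0.12,"twist":0},{"fingers":0.3,"x":-2,"y":3.59,"z":-0.12,"twist":0},{"fingers":0.3,"x":-2,"y":3.59,"z":-0.12,"twist":0},{"fingers":0.3,"x":-2,"y":3.59,"z":-0.12,"twist":0},{"fingers":0.3,"x":-2,"y":3.59,"z":-0.12,"twist":0},{"fingers":0.3,"x":-2,"y":3.59,"z":-0.12,"twist":0},{"fingers":0.3,"x":-2,"y":3.59,"z":-0.12,"twist":0},{"fingers":0.3,"x":-2,"y":3.59,"z":-0.12,"twist":0},{"fingers":0.3,"x":-2,"y":3.59,"z":-0.12,"twist":0},{"fingers":0.3,"x":-2,"y":3.59,"z":-0.12,"twist":0}]'
python3 - <<'E'
from h import *
st()
units((.5516,-.2069,.0335))
si=get("side");save("s4.png",si["pixels"],(190,160,390,310),4)
E
```

```text
time: 8.05
position: [0.5504, -0.2072, 0.1005]
tool_rot: [-0.004, 1.571, 0.004]
ft_force: [-0.5, 0.4, -0.7]
grip_width: 0.454
t 8.05 pos [ 0.5504 -0.2072  0.1005] F [-0.5  0.4 -0.7] T [-0.08  0.01  0.  ] grip 0.454
q [-0.203  0.316  0.614  1.775 -0.201  1.113  0.482]
toolR
 [[-0.    -0.005  1.   ]
 [-0.     1.     0.005]
 [-1.    -0.    -0.   ]]
pos [ 0.5504 -0.2072  0.1005] zaz 0.30 deg t 8.05
[ 0.5516 -0.2069  0.0335] -> x,y,z units [1.67 0.01 0.03]
```

View pics/s4.png

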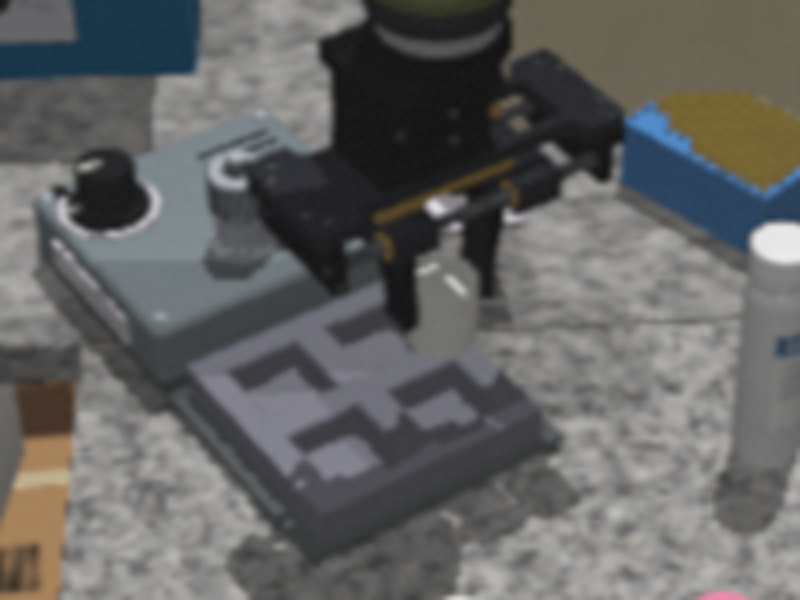

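```bash
python3 -m creep '[{"fingers":0.3,"x":0.4,"y":0.01,"z":0.03,"twist":0},{"fingers":0.3,"x":0.8,"y":0.01,"z":0.03,"twist":0},{"fingers":0.3,"x":1.1,"y":0.01,"z":0.03,"twist":0},{"fingers":0.3,"x":1.3,"y":0.01,"z":0.03,"twist":0},{"fingers":0.3,"x":1.5,"y":0.01,"z":0.03,"twist":0},{"fingers":0.3,"x":1.65,"y":0.01,"z":0.03,"twist":0},{"fingers":0.3,"x":1.65,"y":0.01,"z":0.03,"twist":0},{"fingers":0.3,"x":1.65,"y":0.01,"z":0.03,"twist":0},{"fingers":0.3,"x":1.65,"y":0.01,"z":0.03,"twist":0},{"fingers":0.3,"x":1.65,"y":0.01,"z":0.03,"twist":0},{"fingers":0.3,"x":1.65,"y":0.01,"z":0.03,"twist":0},{"fingers":0.3,"x":1.65,"y":0.01,"z":0.03,"twist":0}]'
python3 - <<'E'
from h import *
st()
si=get("side");save("s5.png",si["pixels"],(190,160,390,310),4)
E
```

```text
time: 9.1
position: [0.5519, -0.2064, 0.0349]
tool_rot: [-0.005, 1.57, 0.005]
ft_force: [-0.1, -0.5, -1.0]
grip_width: 0.454
t 9.10 pos [ 0.5519 -0.2064  0.0349] F [-0.1 -0.5 -1. ] T [-0.12  0.09  0.01] grip 0.454
q [-0.176  0.399  0.587  1.825 -0.26   0.995  0.524]
toolR
 [[ 0.001 -0.006  1.   ]
 [ 0.     1.     0.006]
 [-1.     0.     0.001]]
```

View pics/s5.png

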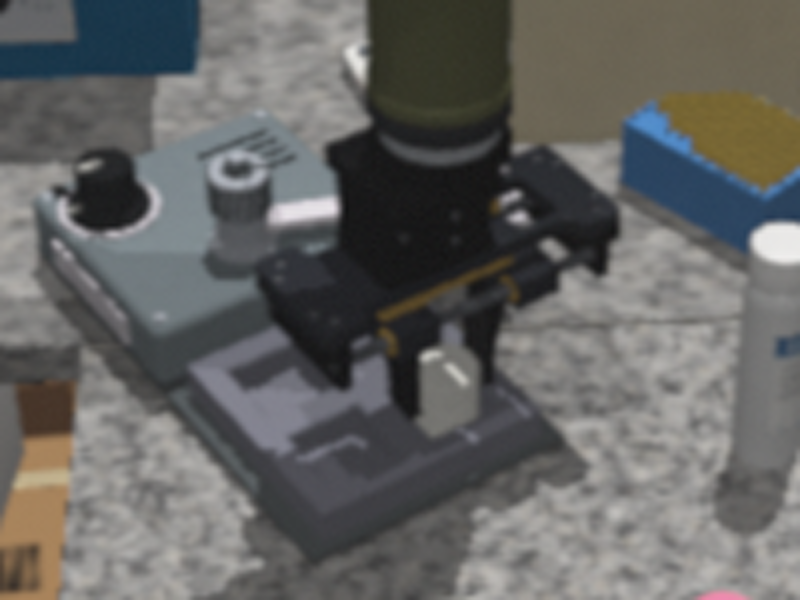

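```bash
python3 -m creep '[{"fingers":0.6,"x":0.02,"y":0,"z":0,"twist":0},{"fingers":0.6,"x":0.02,"y":0,"z":0,"twist":0},{"fingers":0.6,"x":0.02,"y":0,"z":0,"twist":0},{"fingers":0.6,"x":0.02,"y":0,"z":0,"twist":0},{"fingers":0.6,"x":-0.4,"y":0,"z":0,"twist":0},{"fingers":0.6,"x":-1,"y":0,"z":0,"twist":0},{"fingers":0.6,"x":-1.9,"y":0,"z":0,"twist":0},{"fingers":0.65,"x":-2.2,"y":-0.6,"z":-0.4,"twist":0},{"fingers":0.7,"x":-2.2,"y":-1.4,"z":-0.9,"twist":0},{"fingers":0.7,"x":-2.2,"y":-2.2,"z":-1.4,"twist":0},{"fingers":0.7,"x":-2.2,"y":-3,"z":-1.9,"twist":0},{"fingers":0.7,"x":-2.2,"y":-3.5,"z":-2.2,"twist":0},{"fingers":0.7,"x":-2.2,"y":-3.84,"z":-2.37,"twist":0},{"fingers":0.7,"x":-2.2,"y":-3.84,"z":-2.37,"twist":0},{"fingers":0.7,"x":-2.2,"y":-3.84,"z":-2.37,"twist":0},{"fingers":0.7,"x":-2.2,"y":-3.84,"z":-2.37,"twist":0},{"fingers":0.7,"x":-2.2,"y":-3.84,"z":-2.37,"twist":0},{"fingers":0.7,"x":-2.2,"y":-3.84,"z":-2.37,"twist":0},{"fingers":0.7,"x":-2.2,"y":-3.84,"z":-2.37,"twist":0}]'; python3 jars.py j2.png; python3 -c "
from h import *
units((.4570,-.3602,.021))"
```

```text
time: 10.73
position: [0.4586, -0.3594, 0.1225]
tool_rot: [-0.006, 1.571, 0.007]
ft_force: [-0.2, 0.2, 0.9]
grip_width: 0.703
0.042 [252.8 237.1] [16 17 69] [ 0.5747 -0.0343  0.042 ]
0.042 [256.6 282.6] [ 30  17 176] [ 0.4578 -0.0533  0.042 ]
0.054 [253.4 237.1] [ 15  18 114] [ 0.5721 -0.0373  0.054 ]
0.054 [319.3 249.2] [ 16  16 186] [ 0.5505 -0.207   0.054 ]
pos [ 0.4583 -0.3598  0.1225] zaz 0.42 deg t 10.83
[ 0.5564 -0.3505  0.022 ] -> x,y,z units [2.51 0.22 2.45]
pos [ 0.4583 -0.3598  0.1225] zaz 0.42 deg t 10.83
[ 0.457  -0.3602  0.021 ] -> x,y,z units [ 2.54 -0.01 -0.03]
```

View pics/j2.png

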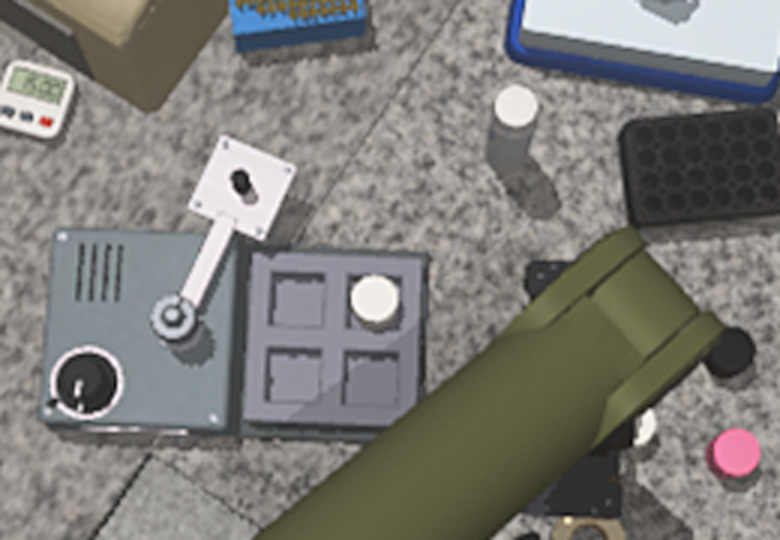

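View pics/j2s.png

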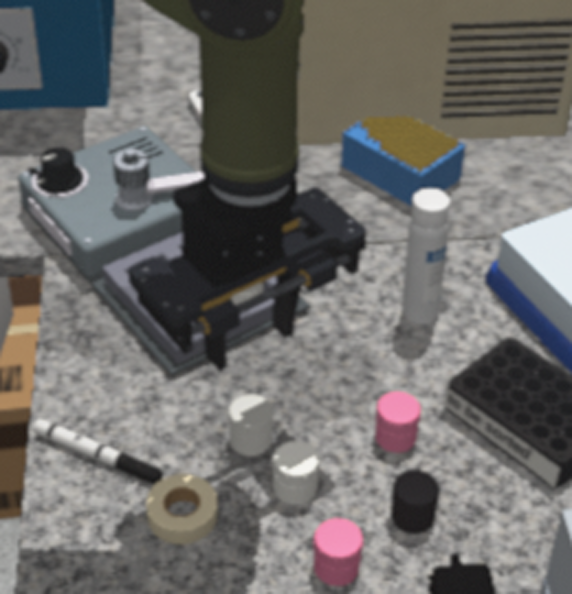

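Jar A is seated in the upper right pocket, top crop (375,300). B and C haven't moved. Next I pick up B.

```bash
python3 -m creep '[{"fingers":0.7,"x":0.5,"y":-0.01,"z":-0.03,"twist":0},{"fingers":0.7,"x":1.1,"y":-0.01,"z":-0.03,"twist":0},{"fingers":0.7,"x":1.7,"y":-0.01,"z":-0.03,"twist":0},{"fingers":0.7,"x":2.2,"y":-0.01,"z":-0.03,"twist":0},{"fingers":0.7,"x":2.54,"y":-0.01,"z":-0.03,"twist":0},{"fingers":0.7,"x":2.54,"y":-0.01,"z":-0.03,"twist":0},{"fingers":0.7,"x":2.54,"y":-0.01,"z":-0.03,"twist":0},{"fingers":0.7,"x":2.54,"y":-0.01,"z":-0.03,"twist":0},{"fingers":0.7,"x":2.54,"y":-0.01,"z":-0.03,"twist":0},{"fingers":0.3,"x":2.54,"y":-0.01,"z":-0.03,"twist":0},{"fingers":0.3,"x":2.54,"y":-0.01,"z":-0.03,"twist":0},{"fingers":0.3,"x":2.54,"y":-0.01,"z":-0.03,"twist":0},{"fingers":0.3,"x":2.54,"y":-0.01,"z":-0.03,"twist":0},{"fingers":0.3,"x":2.54,"y":-0.01,"z":-0.03,"twist":0},{"fingers":0.3,"x":2.54,"y":-0.01,"z":-0.03,"twist":0}]' 25; python3 -c "
from h import *
units((.4856,-.2078,.0335),(.4846,-.1418,.0335),(.4856,-.2078,.12))"
```

```text
time: 12.08
position: [0.4569, -0.361, 0.0213]
tool_rot: [-0.005, 1.57, 0.005]
ft_force: [-0.2, 0.7, 3.0]
grip_width: 0.456
pos [ 0.4569 -0.361   0.0213] zaz 0.35 deg t 12.08
[ 0.4856 -0.2078  0.0335] -> x,y,z units [-0.31  3.83  0.74]
[ 0.4846 -0.1418  0.0335] -> x,y,z units [-0.31  5.48  0.73]
[ 0.4856 -0.2078  0.12  ] -> x,y,z units [-2.47  3.83  0.74]
```

```bash
python3 -m creep '[{"fingers":0.3,"x":-0.8,"y":0,"z":0,"twist":0},{"fingers":0.3,"x":-1.6,"y":0,"z":0,"twist":0},{"fingers":0.3,"x":-2,"y":0.4,"z":0.1,"twist":0},{"fingers":0.3,"x":-2,"y":1.2,"z":0.3,"twist":0},{"fingers":0.3,"x":-2,"y":2,"z":0.5,"twist":0},{"fingers":0.3,"x":-2,"y":2.8,"z":0.7,"twist":0},{"fingers":0.3,"x":-2,"y":3.4,"z":0.74,"twist":0},{"fingers":0.3,"x":-2,"y":3.81,"z":0.74,"twist":0},{"fingers":0.3,"x":-2,"y":3.81,"z":0.74,"twist":0},{"fingers":0.3,"x":-2,"y":3.81,"z":0.74,"twist":0},{"fingers":0.3,"x":-2,"y":3.81,"z":0.74,"twist":0},{"fingers":0.3,"x":-2,"y":3.81,"z":0.74,"twist":0},{"fingers":0.3,"x":-2,"y":3.81,"z":0.74,"twist":0},{"fingers":0.3,"x":-2,"y":3.81,"z":0.74,"twist":0},{"fingers":0.3,"x":-2,"y":3.81,"z":0.74,"twist":0},{"fingers":0.3,"x":-2,"y":3.81,"z":0.74,"twist":0}]'
python3 - <<'E'
from h import *
units((.4856,-.2080,.0335))
si=get("side");save("s6.png",si["pixels"],(190,160,390,310),4)
E
```

```text
time: 13.42
position: [0.4852, -0.2088, 0.1009]
tool_rot: [-0.004, 1.571, 0.004]
ft_force: [-0.2, -0.1, -1.5]
grip_width: 0.455
pos [ 0.4852 -0.2088  0.1009] zaz 0.30 deg t 13.42
[ 0.4856 -0.208   0.0335] -> x,y,z units [1.69 0.02 0.01]
```

View pics/s6.png

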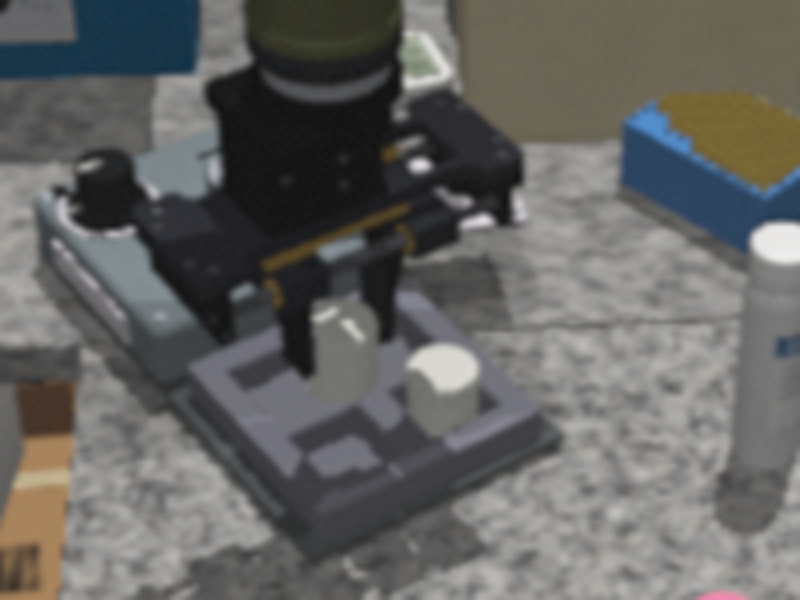

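```bash
python3 -m creep '[{"fingers":0.3,"x":0.4,"y":0.02,"z":0.01,"twist":0},{"fingers":0.3,"x":0.8,"y":0.02,"z":0.01,"twist":0},{"fingers":0.3,"x":1.1,"y":0.02,"z":0.01,"twist":0},{"fingers":0.3,"x":1.3,"y":0.02,"z":0.01,"twist":0},{"fingers":0.3,"x":1.5,"y":0.02,"z":0.01,"twist":0},{"fingers":0.3,"x":1.66,"y":0.02,"z":0.01,"twist":0},{"fingers":0.3,"x":1.66,"y":0.02,"z":0.01,"twist":0},{"fingers":0.3,"x":1.66,"y":0.02,"z":0.01,"twist":0},{"fingers":0.3,"x":1.66,"y":0.02,"z":0.01,"twist":0},{"fingers":0.3,"x":1.66,"y":0.02,"z":0.01,"twist":0},{"fingers":0.3,"x":1.66,"y":0.02,"z":0.01,"twist":0}]'
python3 - <<'E'
from h import *
st()
si=get("side");save("s7.png",si["pixels"],(190,160,390,310),4)
E
```

```text
time: 14.38
position: [0.486, -0.2076, 0.035]
tool_rot: [-0.005, 1.57, 0.005]
ft_force: [1.3, -0.2, -0.5]
grip_width: 0.45
t 14.38 pos [ 0.486  -0.2076  0.035 ] F [ 1.3 -0.2 -0.5] T [-0.1 -0.   0. ] grip 0.45
q [-0.201  0.275  0.624  1.974 -0.196  0.951  0.527]
toolR
 [[ 0.001 -0.006  1.   ]
 [ 0.     1.     0.006]
 [-1.     0.     0.001]]
```

View pics/s7.png

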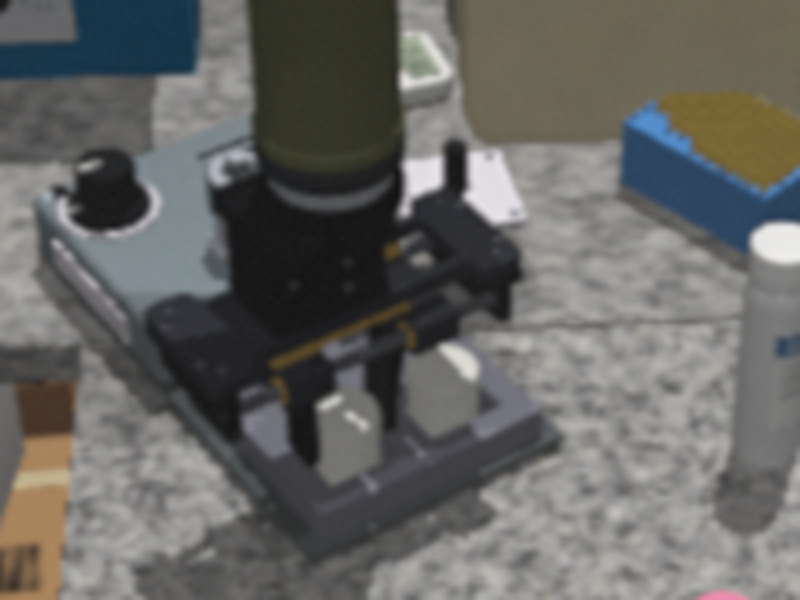

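```bash
python3 -m creep '[{"fingers":0.57,"x":0.02,"y":0,"z":0,"twist":0},{"fingers":0.57,"x":0.02,"y":0,"z":0,"twist":0},{"fingers":0.57,"x":0.02,"y":0,"z":0,"twist":0},{"fingers":0.57,"x":0.02,"y":0,"z":0,"twist":0},{"fingers":0.57,"x":-0.4,"y":0,"z":0,"twist":0},{"fingers":0.57,"x":-1,"y":0,"z":0,"twist":0},{"fingers":0.57,"x":-1.9,"y":0,"z":0,"twist":0},{"fingers":0.65,"x":-2.2,"y":-0.7,"z":0,"twist":0},{"fingers":0.7,"x":-2.2,"y":-1.6,"z":-0.2,"twist":0},{"fingers":0.7,"x":-2.2,"y":-2.5,"z":-0.4,"twist":0},{"fingers":0.7,"x":-2.2,"y":-3.4,"z":-0.6,"twist":0},{"fingers":0.7,"x":-2.2,"y":-4.3,"z":-0.68,"twist":0},{"fingers":0.7,"x":-2.2,"y":-5,"z":-0.68,"twist":0},{"fingers":0.7,"x":-2.2,"y":-5.55,"z":-0.68,"twist":0},{"fingers":0.7,"x":-2.2,"y":-5.55,"z":-0.68,"twist":0},{"fingers":0.7,"x":-2.2,"y":-5.55,"z":-0.68,"twist":0},{"fingers":0.7,"x":-2.2,"y":-5.55,"z":-0.68,"twist":0},{"fingers":0.7,"x":-2.2,"y":-5.55,"z":-0.68,"twist":0},{"fingers":0.7,"x":-2.2,"y":-5.55,"z":-0.68,"twist":0},{"fingers":0.7,"x":-2.2,"y":-5.55,"z":-0.68,"twist":0}]'; python3 jars.py j3.png; python3 -c "
from h import *
units((.4590,-.4296,.021))"
```

```text
time: 16.1
position: [0.4605, -0.4285, 0.1226]
tool_rot: [-0.006, 1.57, 0.007]
ft_force: [-0.1, 0.2, -0.5]
grip_width: 0.703
0.042 [268.2 252. ] [ 8 25 63] [ 0.538  -0.0767  0.042 ]
0.054 [319.2 249.3] [ 16  16 183] [ 0.5504 -0.2067  0.054 ]
0.054 [317.9 274.9] [ 15  15 184] [ 0.4846 -0.2073  0.054 ]
pos [ 0.4603 -0.429   0.1227] zaz 0.41 deg t 16.2
[ 0.5564 -0.3505  0.022 ] -> x,y,z units [2.52 1.94 2.42]
pos [ 0.4603 -0.429   0.1227] zaz 0.41 deg t 16.2
[ 0.459  -0.4296  0.021 ] -> x,y,z units [ 2.54 -0.02 -0.03]
```

View pics/j3.png

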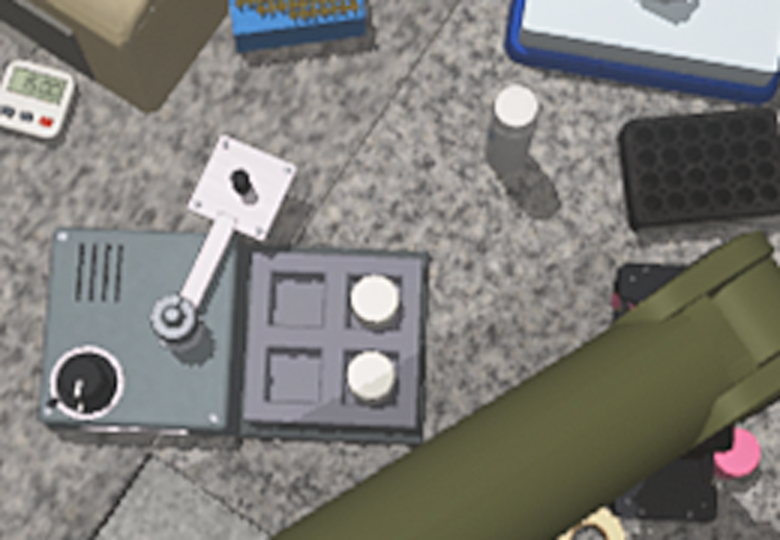

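View pics/j3s.png

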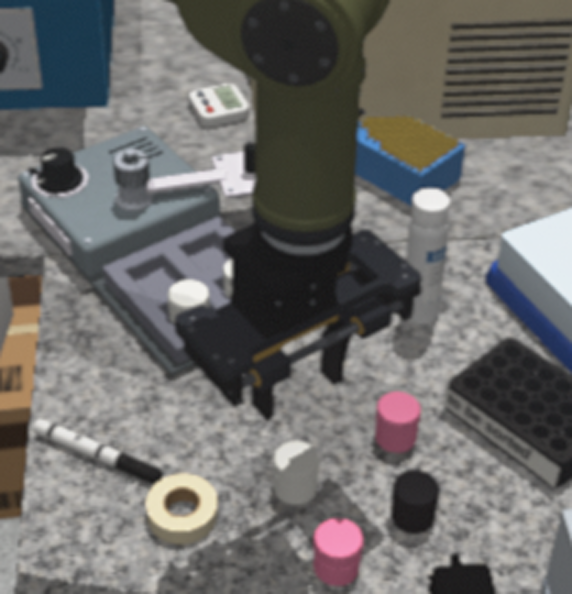

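Two jars are seated and C is still in place, side crop (297,470). Next I pick C.

```bash
python3 -m creep '[{"fingers":0.7,"x":0.5,"y":-0.02,"z":-0.03,"twist":0},{"fingers":0.7,"x":1.1,"y":-0.02,"z":-0.03,"twist":0},{"fingers":0.7,"x":1.7,"y":-0.02,"z":-0.03,"twist":0},{"fingers":0.7,"x":2.2,"y":-0.02,"z":-0.03,"twist":0},{"fingers":0.7,"x":2.54,"y":-0.02,"z":-0.03,"twist":0},{"fingers":0.7,"x":2.54,"y":-0.02,"z":-0.03,"twist":0},{"fingers":0.7,"x":2.54,"y":-0.02,"z":-0.03,"twist":0},{"fingers":0.7,"x":2.54,"y":-0.02,"z":-0.03,"twist":0},{"fingers":0.7,"x":2.54,"y":-0.02,"z":-0.03,"twist":0},{"fingers":0.3,"x":2.54,"y":-0.02,"z":-0.03,"twist":0},{"fingers":0.3,"x":2.54,"y":-0.02,"z":-0.03,"twist":0},{"fingers":0.3,"x":2.54,"y":-0.02,"z":-0.03,"twist":0},{"fingers":0.3,"x":2.54,"y":-0.02,"z":-0.03,"twist":0},{"fingers":0.3,"x":2.54,"y":-0.02,"z":-0.03,"twist":0},{"fingers":0.3,"x":2.54,"y":-0.02,"z":-0.03,"twist":0}]' 25; python3 -c "
from h import *
units((.4846,-.1418,.0335))"
```

```text
time: 17.45
position: [0.4589, -0.4306, 0.0213]
tool_rot: [-0.005, 1.57, 0.005]
ft_force: [-0.2, 1.0, 2.3]
grip_width: 0.449
pos [ 0.4589 -0.4306  0.0213] zaz 0.35 deg t 17.45
[ 0.4846 -0.1418  0.0335] -> x,y,z units [-0.31  7.22  0.69]
```

```bash
python3 -m creep '[{"fingers":0.3,"x":-0.8,"y":0,"z":0,"twist":0},{"fingers":0.3,"x":-1.6,"y":0,"z":0,"twist":0},{"fingers":0.3,"x":-2.2,"y":0.4,"z":0.1,"twist":0},{"fingers":0.3,"x":-2.2,"y":1.2,"z":0.3,"twist":0},{"fingers":0.3,"x":-2.2,"y":2,"z":0.4,"twist":0},{"fingers":0.3,"x":-2.2,"y":2.9,"z":0.5,"twist":0},{"fingers":0.3,"x":-2.2,"y":3.8,"z":0.6,"twist":0},{"fingers":0.3,"x":-2.2,"y":4.7,"z":0.69,"twist":0},{"fingers":0.3,"x":-2.2,"y":5.6,"z":0.69,"twist":0},{"fingers":0.3,"x":-2.2,"y":6.4,"z":0.69,"twist":0},{"fingers":0.3,"x":-2.2,"y":6.9,"z":0.69,"twist":0},{"fingers":0.3,"x":-2.2,"y":7.2,"z":0.69,"twist":0},{"fingers":0.3,"x":-2.2,"y":7.2,"z":0.69,"twist":0},{"fingers":0.3,"x":-2.2,"y":7.2,"z":0.69,"twist":0},{"fingers":0.3,"x":-2.2,"y":7.2,"z":0.69,"twist":0},{"fingers":0.3,"x":-2.2,"y":7.2,"z":0.69,"twist":0},{"fingers":0.3,"x":-2.2,"y":7.2,"z":0.69,"twist":0},{"fingers":0.3,"x":-2.2,"y":7.2,"z":0.69,"twist":0},{"fingers":0.3,"x":-2.2,"y":7.2,"z":0.69,"twist":0}]'
python3 - <<'E'
from h import *
units((.4846,-.1422,.0335))
si=get("side");save("s8.png",si["pixels"],(190,160,390,310),4)
E
```

```text
time: 19.03
position: [0.4844, -0.1431, 0.1089]
tool_rot: [-0.004, 1.571, 0.004]
ft_force: [-0.4, -0.2, 0.1]
grip_width: 0.452
pos [ 0.4844 -0.1431  0.1089] zaz 0.28 deg t 19.03
[ 0.4846 -0.1422  0.0335] -> x,y,z units [1.88 0.02 0.01]
```

View pics/s8.png

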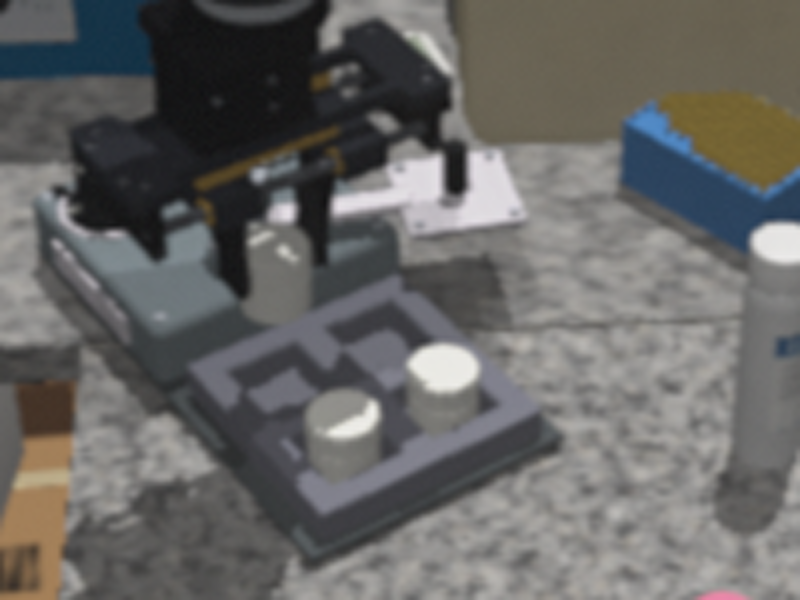

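```bash
python3 -m creep '[{"fingers":0.3,"x":0.4,"y":0.02,"z":0.01,"twist":0},{"fingers":0.3,"x":0.8,"y":0.02,"z":0.01,"twist":0},{"fingers":0.3,"x":1.2,"y":0.02,"z":0.01,"twist":0},{"fingers":0.3,"x":1.5,"y":0.02,"z":0.01,"twist":0},{"fingers":0.3,"x":1.7,"y":0.02,"z":0.01,"twist":0},{"fingers":0.3,"x":1.85,"y":0.02,"z":0.01,"twist":0},{"fingers":0.3,"x":1.85,"y":0.02,"z":0.01,"twist":0},{"fingers":0.3,"x":1.85,"y":0.02,"z":0.01,"twist":0},{"fingers":0.3,"x":1.85,"y":0.02,"z":0.01,"twist":0},{"fingers":0.3,"x":1.85,"y":0.02,"z":0.01,"twist":0},{"fingers":0.3,"x":1.85,"y":0.02,"z":0.01,"twist":0}]'
python3 - <<'E'
from h import *
st()
si=get("side");save("s9.png",si["pixels"],(190,160,390,310),4)
E
```

```text
time: 20.0
position: [0.4853, -0.1416, 0.0355]
tool_rot: [-0.005, 1.57, 0.005]
ft_force: [-1.1, 0.1, -1.0]
grip_width: 0.455
t 20.00 pos [ 0.4853 -0.1416  0.0355] F [-1.1  0.1 -1. ] T [-0.13  0.08 -0.03] grip 0.455
q [-0.336  0.221  0.624  2.028 -0.16   0.938  0.378]
toolR
 [[ 0.001 -0.006  1.   ]
 [ 0.     1.     0.006]
 [-1.     0.     0.001]]
```

View pics/s9.png

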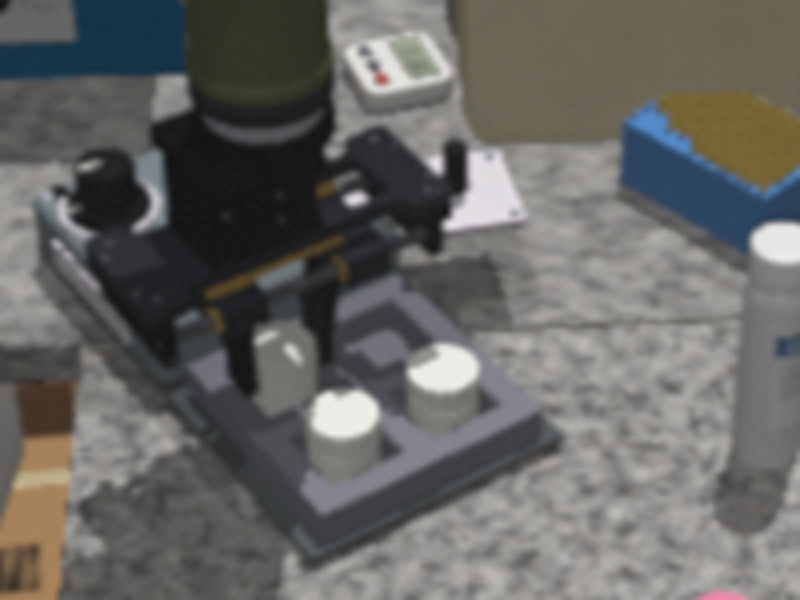

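```bash
python3 -m creep '[{"fingers":0.57,"x":0.03,"y":0,"z":0,"twist":0},{"fingers":0.57,"x":0.03,"y":0,"z":0,"twist":0},{"fingers":0.57,"x":0.03,"y":0,"z":0,"twist":0},{"fingers":0.57,"x":0.03,"y":0,"z":0,"twist":0},{"fingers":0.57,"x":-0.4,"y":0,"z":0,"twist":0},{"fingers":0.57,"x":-1,"y":0,"z":0,"twist":0},{"fingers":0.57,"x":-1.9,"y":0,"z":0,"twist":0},{"fingers":0.57,"x":-2.9,"y":0,"z":0,"twist":0},{"fingers":0.57,"x":-3.5,"y":-0.6,"z":0,"twist":0},{"fingers":0.57,"x":-4,"y":-1.5,"z":0,"twist":0},{"fingers":0.57,"x":-4,"y":-2.5,"z":0,"twist":0},{"fingers":0.57,"x":-4,"y":-3.5,"z":0,"twist":0},{"fingers":0.57,"x":-4,"y":-4.5,"z":0,"twist":0},{"fingers":0.57,"x":-4,"y":-5.4,"z":0,"twist":0},{"fingers":0.57,"x":-4,"y":-5.4,"z":0,"twist":0},{"fingers":0.57,"x":-4,"y":-5.4,"z":0,"twist":0}]'; python3 jars.py j4.png
python3 - <<'E'
from h import *
im=get("top");c=cloud(im)
m=(im["z_map"]>0)&(c[...,0]<.85)&(c[...,0]>.64)&(c[...,1]>-.3)&(c[...,1]<.1)&(c[...,2]>.06)
p=c[m]
for y in np.arange(-.3,.1,.03):
    q=p[(p[:,1]>y)&(p[:,1]<y+.03)]
    if len(q):i=q[:,0].argmin();print(round(y,2),q[i].round(3))
save("h1.png",im["pixels"],(205,180,345,300),5.5)
si=get("side");save("h1s.png",si["pixels"],(190,170,340,300),5)
E
```

```text
time: 21.38
position: [0.4846, -0.3603, 0.1946]
tool_rot: [-0.002, 1.572, -0.0]
ft_force: [0.9, 0.7, 0.4]
grip_width: 0.571
0.042 [252.8 237.3] [14 18 95] [ 0.5742 -0.0344  0.042 ]
0.042 [252.1 279.5] [ 36  24 278] [ 0.465  -0.0415  0.042 ]
0.054 [252.9 236.6] [ 16  18 131] [ 0.5735 -0.0359  0.054 ]
0.054 [319.2 249.3] [ 16  15 181] [ 0.5504 -0.2068  0.054 ]
0.054 [220.4 270.5] [24 18 82] [0.4814 0.0389 0.054 ]
0.054 [291.5 273.6] [ 16  15 185] [ 0.4839 -0.1406  0.054 ]
0.054 [317.1 273.7] [ 15  14 144] [ 0.4874 -0.205   0.054 ]
pos [ 0.4864 -0.3565  0.1945] zaz 0.38 deg t 21.48
[ 0.5564 -0.3505  0.022 ] -> x,y,z units [4.31 0.14 1.75]
-0.3 [ 0.683 -0.3    0.09 ]
-0.18 [ 0.809 -0.165  0.062]
-0.15 [ 0.641 -0.124  0.062]
-0.12 [ 0.64  -0.114  0.065]
-0.09 [ 0.64  -0.078  0.065]
-0.06 [ 0.64  -0.055  0.061]
-0.03 [ 0.704 -0.004  0.219]
-0.0 [0.704 0.003 0.167]
0.03 [0.72  0.045 0.078]
0.06 [0.73  0.061 0.185]
0.09 [0.742 0.099 0.076]
```

View pics/h1.png

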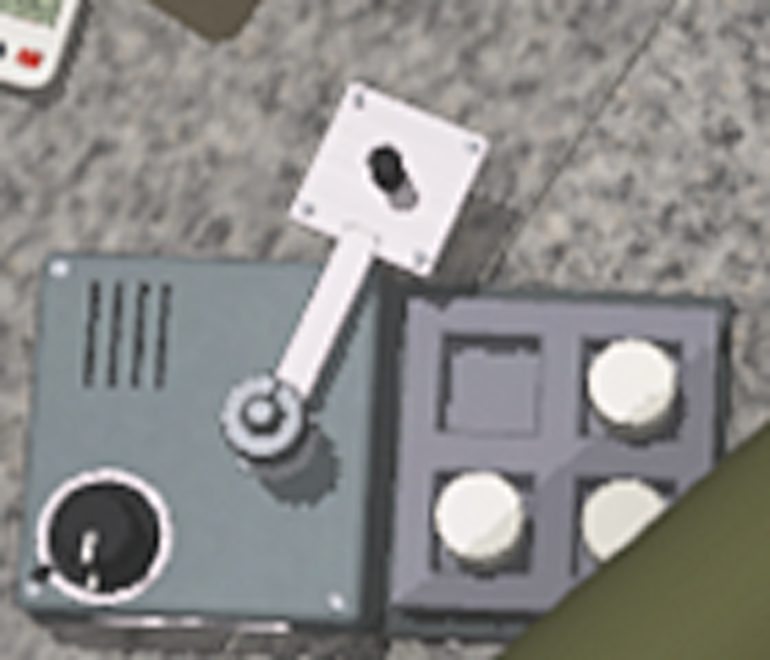

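View pics/h1s.png

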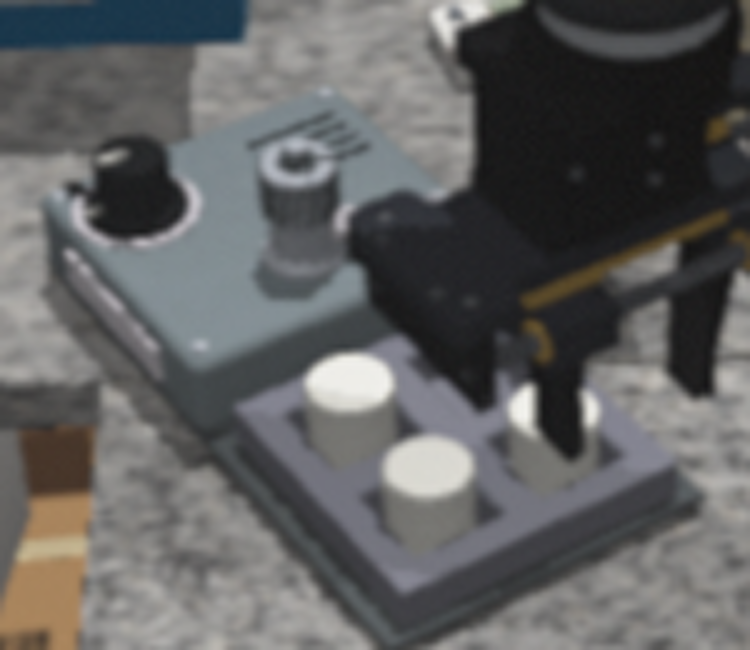

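All three jars are seated: top crop (632,382), (478,515) and (625,520), and heights agree. The handle top is at (383,160) in the top crop.

Run:
```python
from h import *
im=get("top");si=get("side")
u=(383.5/5.5-.5+205,160.5/5.5-.5+180);h=atz(im,*u,.1);print("handle top",h.round(4))
piv=np.array([.5166,-.0443]);d=h[:2]-piv;print("r",np.hypot(*d),"ang",np.degrees(np.arctan2(d[1],d[0])), "joint",-(np.arctan2(d[1],d[0])-.014)-.1208)
a0=np.arctan2(d[1],d[0]);s=telemetry.get_state();print(s["position"].round(4))
print("arc from start, world mm deltas/40:")
for k in range(0,17):
    t=k/16;a=a0+(-np.pi/2+.014-.01-a0)*t
    p=piv+.13*np.array([np.cos(a),np.sin(a)]);print(k,p.round(4))
units((*h[:2],.2))
```

```text
handle top [ 0.638 -0.089  0.1  ]
r 0.12936350274429537 ang -20.218358421634615 joint 0.24607692380584795
[ 0.487  -0.3558  0.195 ]
arc from start, world mm deltas/40:
0 [ 0.6386 -0.0892]
1 [ 0.6348 -0.0983]
2 [ 0.6304 -0.1072]
3 [ 0.6253 -0.1156]
4 [ 0.6196 -0.1236]
5 [ 0.6133 -0.1312]
6 [ 0.6064 -0.1383]
7 [ 0.599  -0.1448]
8 [ 0.5912 -0.1508]
9 [ 0.5829 -0.1561]
10 [ 0.5742 -0.1608]
11 [ 0.5652 -0.1649]
12 [ 0.5559 -0.1682]
13 [ 0.5464 -0.1708]
14 [ 0.5368 -0.1727]
15 [ 0.527  -0.1739]
16 [ 0.5171 -0.1743]
pos [ 0.487  -0.3558  0.195 ] zaz 0.50 deg t 21.68
[ 0.638 -0.089  0.2  ] -> x,y,z units [-0.12  6.64  3.83]
```

```bash
python3 -m creep '[{"fingers":0.5,"x":0,"y":0.8,"z":0,"twist":1},{"fingers":0.5,"x":0,"y":1.6,"z":0.4,"twist":2},{"fingers":0.5,"x":0,"y":2.4,"z":0.8,"twist":3},{"fingers":0.5,"x":0,"y":3.2,"z":1.2,"twist":4},{"fingers":0.5,"x":0,"y":4,"z":1.7,"twist":5},{"fingers":0.5,"x":0,"y":4.8,"z":2.2,"twist":6},{"fingers":0.5,"x":0,"y":5.5,"z":2.8,"twist":6},{"fingers":0.5,"x":0,"y":6.2,"z":3.4,"twist":6},{"fingers":0.5,"x":0,"y":6.64,"z":3.83,"twist":6},{"fingers":0.5,"x":0,"y":6.64,"z":3.83,"twist":6},{"fingers":0.5,"x":0,"y":6.64,"z":3.83,"twist":6},{"fingers":0.5,"x":0,"y":6.64,"z":3.83,"twist":6},{"fingers":0.5,"x":0,"y":6.64,"z":3.83,"twist":6},{"fingers":0.5,"x":0,"y":6.64,"z":3.83,"twist":6},{"fingers":0.5,"x":0,"y":6.64,"z":3.83,"twist":6},{"fingers":0.5,"x":0,"y":6.64,"z":3.83,"twist":6}]'
python3 - <<'E'
from h import *
st()
units((.6382,-.0892,.13),(.6382,-.0892,.074))
si=get("side");save("s10.png",si["pixels"],(190,100,390,250),4)
E
```

```text
time: 23.02
position: [0.6374, -0.0918, 0.1953]
tool_rot: [0.407, 1.532, -0.406]
ft_force: [0.2, 0.5, -0.2]
grip_width: 0.505
t 23.02 pos [ 0.6374 -0.0918  0.1953] F [ 0.2  0.5 -0.2] T [-0.1   0.06 -0.01] grip 0.505
q [-0.462  0.382  0.732  1.529 -0.26   1.33  -0.223]
toolR
 [[ 0.     0.496  0.868]
 [ 0.     0.868 -0.496]
 [-1.     0.001  0.   ]]
pos [ 0.6374 -0.0918  0.1953] zaz -29.73 deg t 23.02
[ 0.6382 -0.0892  0.13  ] -> x,y,z units [ 1.63  0.07 -0.02]
[ 0.6382 -0.0892  0.074 ] -> x,y,z units [ 3.03  0.07 -0.02]
```

View pics/s10.png

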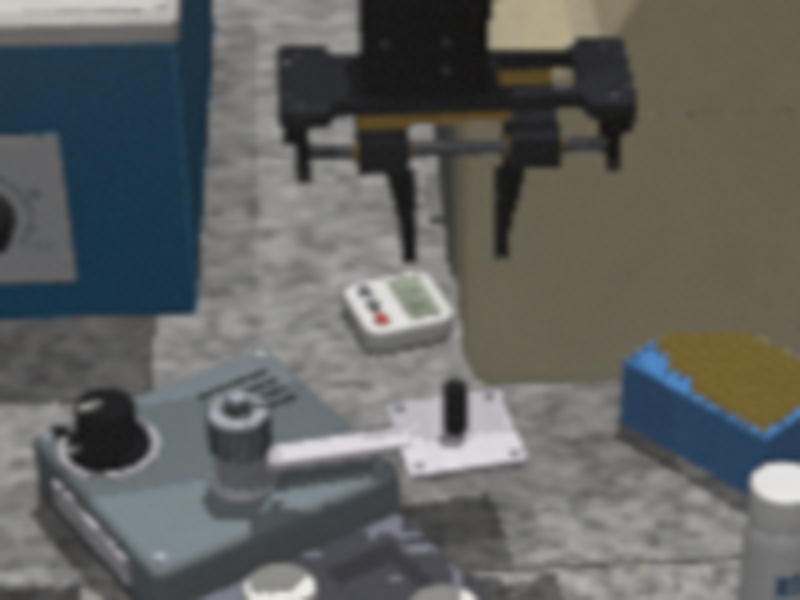

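```bash
python3 -m creep '[{"fingers":0.5,"x":0.4,"y":0.07,"z":-0.02,"twist":0},{"fingers":0.5,"x":0.9,"y":0.07,"z":-0.02,"twist":0},{"fingers":0.5,"x":1.4,"y":0.07,"z":-0.02,"twist":0},{"fingers":0.5,"x":1.9,"y":0.07,"z":-0.02,"twist":0},{"fingers":0.5,"x":2.4,"y":0.07,"z":-0.02,"twist":0},{"fingers":0.5,"x":2.7,"y":0.07,"z":-0.02,"twist":0},{"fingers":0.5,"x":2.9,"y":0.07,"z":-0.02,"twist":0},{"fingers":0.5,"x":3,"y":0.07,"z":-0.02,"twist":0},{"fingers":0.5,"x":3,"y":0.07,"z":-0.02,"twist":0},{"fingers":0.5,"x":3,"y":0.07,"z":-0.02,"twist":0},{"fingers":0.5,"x":3,"y":0.07,"z":-0.02,"twist":0},{"fingers":0.5,"x":3,"y":0.07,"z":-0.02,"twist":0},{"fingers":0.5,"x":3,"y":0.07,"z":-0.02,"twist":0}]' 12
python3 - <<'E'
from h import *
st()
si=get("side");save("s11.png",si["pixels"],(240,130,340,240),5.4)
E
```

```text
time: 24.15
position: [0.639, -0.0882, 0.0758]
tool_rot: [0.406, 1.531, -0.405]
ft_force: [-0.0, 0.3, -0.9]
grip_width: 0.497
t 24.15 pos [ 0.639  -0.0882  0.0758] F [-0.   0.3 -0.9] T [-0.09  0.11  0.01] grip 0.497
q [-0.433  0.486  0.686  1.653 -0.335  1.122 -0.174]
toolR
 [[ 0.001  0.495  0.869]
 [ 0.     0.869 -0.495]
 [-1.     0.001  0.001]]
```

View pics/s11.png

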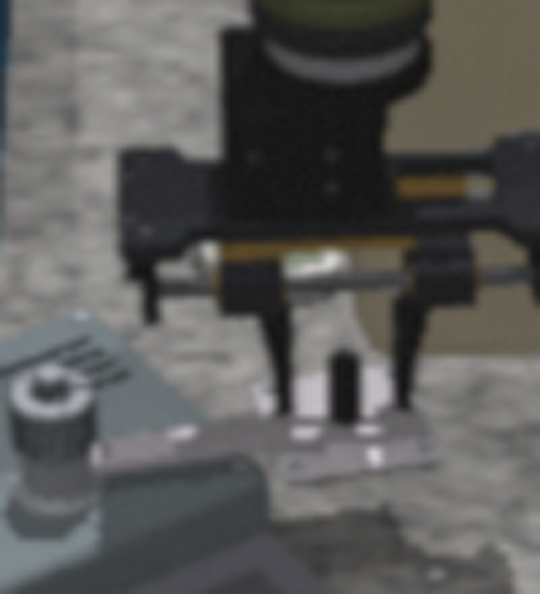

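```bash
python3 -m creep '[{"fingers":0.1,"x":0,"y":0,"z":0,"twist":0},{"fingers":0.1,"x":0,"y":0,"z":0,"twist":0},{"fingers":0.1,"x":0,"y":0,"z":0,"twist":0},{"fingers":0.1,"x":0,"y":0,"z":0,"twist":0},{"fingers":0.1,"x":0,"y":0,"z":0,"twist":0},{"fingers":0.1,"x":0,"y":0,"z":0,"twist":0},{"fingers":0.1,"x":0,"y":0,"z":0,"twist":0}]' 12
python3 - <<'E'
from h import *
s=st()
M=R.from_rotvec(s["tool_rot"]).as_matrix()
piv=np.array([.5166,-.0443]);d=s["position"][:2]-piv;r=np.hypot(*d);a0=np.arctan2(d[1],d[0]);print(r,np.degrees(a0))
for k in range(1,18):
    a=a0+(-np.pi/2+.014-a0)*k/16
    dp=piv+r*np.array([np.cos(a),np.sin(a)])-s["position"][:2]
    print(k,(M[:2,1]@dp/.04).round(2),(M[:2,2]@dp/.04).round(2))
E
```

```text
time: 24.78
position: [0.6396, -0.0888, 0.0751]
tool_rot: [0.405, 1.53, -0.406]
ft_force: [4.2, -2.4, -3.5]
grip_width: 0.179
t 24.78 pos [ 0.6396 -0.0888  0.0751] F [ 4.2 -2.4 -3.5] T [-0.5  -0.88 -0.01] grip 0.179
q [-0.433  0.487  0.686  1.653 -0.335  1.12  -0.174]
toolR
 [[ 0.003  0.495  0.869]
 [-0.001  0.869 -0.495]
 [-1.     0.     0.003]]
0.130768857892673 -19.907935608003555
1 -0.24 0.03
2 -0.49 0.05
3 -0.74 0.04
4 -0.98 0.02
5 -1.23 -0.02
6 -1.47 -0.08
7 -1.7 -0.16
8 -1.93 -0.26
9 -2.15 -0.37
10 -2.36 -0.5
11 -2.56 -0.64
12 -2.75 -0.8
13 -2.93 -0.97
14 -3.09 -1.16
15 -3.24 -1.36
16 -3.37 -1.56
17 -3.49 -1.78
```

```bash
python3 -m creep '[{"fingers":0.1,"x":0,"y":-0.24,"z":0.03,"twist":0},{"fingers":0.1,"x":0,"y":-0.49,"z":0.05,"twist":0},{"fingers":0.1,"x":0,"y":-0.74,"z":0.04,"twist":0},{"fingers":0.1,"x":0,"y":-0.98,"z":0.02,"twist":0},{"fingers":0.1,"x":0,"y":-1.23,"z":-0.02,"twist":0},{"fingers":0.1,"x":0,"y":-1.47,"z":-0.08,"twist":0},{"fingers":0.1,"x":0,"y":-1.7,"z":-0.16,"twist":0},{"fingers":0.1,"x":0,"y":-1.93,"z":-0.26,"twist":0},{"fingers":0.1,"x":0,"y":-2.15,"z":-0.37,"twist":0},{"fingers":0.1,"x":0,"y":-2.15,"z":-0.37,"twist":0},{"fingers":0.1,"x":0,"y":-2.15,"z":-0.37,"twist":0}]' 12
python3 - <<'E'
from h import *
s=st();d=s["position"][:2]-[.5166,-.0443];print(np.hypot(*d),np.degrees(np.arctan2(d[1],d[0])))
E
```

```text
time: 25.7
position: [0.5826, -0.1592, 0.0751]
tool_rot: [0.405, 1.53, -0.411]
ft_force: [3.2, -6.7, -4.6]
grip_width: 0.179
t 25.70 pos [ 0.5826 -0.1592  0.0751] F [ 3.2 -6.7 -4.6] T [-1.47 -0.58 -0.02] grip 0.179
q [-0.372  0.406  0.727  1.763 -0.297  1.085 -0.066]
toolR
 [[ 0.001  0.497  0.868]
 [-0.004  0.868 -0.497]
 [-1.    -0.003  0.003]]
0.13248099829771218 -60.13877557719428
```

```bash
python3 -m creep '[{"fingers":0.1,"x":0,"y":-0.25,"z":-0.1,"twist":0},{"fingers":0.1,"x":0,"y":-0.45,"z":-0.25,"twist":0},{"fingers":0.1,"x":0,"y":-0.64,"z":-0.41,"twist":0},{"fingers":0.1,"x":0,"y":-0.82,"z":-0.58,"twist":0},{"fingers":0.1,"x":0,"y":-0.98,"z":-0.76,"twist":0},{"fingers":0.1,"x":0,"y":-1.13,"z":-0.96,"twist":0},{"fingers":0.1,"x":0,"y":-1.26,"z":-1.16,"twist":0},{"fingers":0.1,"x":0,"y":-1.26,"z":-1.16,"twist":0},{"fingers":0.1,"x":0,"y":-1.26,"z":-1.16,"twist":0},{"fingers":0.1,"x":0,"y":-1.26,"z":-1.16,"twist":0}]' 12
python3 - <<'E'
from h import *
s=st();d=s["position"][:2]-[.5166,-.0443];print(np.hypot(*d),np.degrees(np.arctan2(d[1],d[0])))
si=get("side");save("s12.png",si["pixels"],(190,150,390,300),4)
E
```

```text
time: 26.53
position: [0.5161, -0.1804, 0.0751]
tool_rot: [0.404, 1.532, -0.411]
ft_force: [-1.3, -7.3, -0.9]
grip_width: 0.181
t 26.53 pos [ 0.5161 -0.1804  0.0751] F [-1.3 -7.3 -0.9] T [-1.81  0.24  0.05] grip 0.181
q [-0.389  0.281  0.771  1.903 -0.22   1.045 -0.046]
toolR
 [[-0.001  0.497  0.868]
 [-0.004  0.868 -0.497]
 [-1.    -0.004  0.001]]
0.1361348442199648 -90.19728213511584
```

View pics/s12.png

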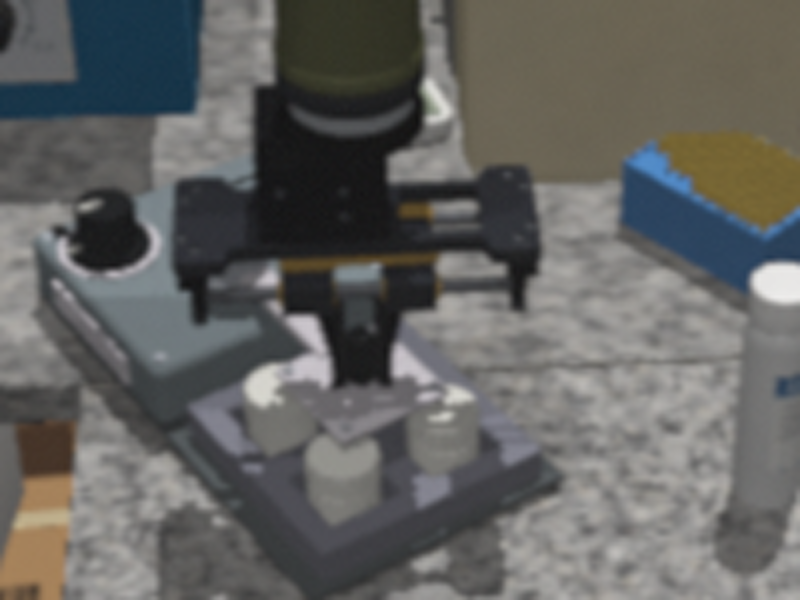

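```bash
python3 -m creep '[{"fingers":0.5,"x":0,"y":0,"z":0,"twist":0},{"fingers":0.5,"x":0,"y":0,"z":0,"twist":0},{"fingers":0.5,"x":0,"y":0,"z":0,"twist":0},{"fingers":0.5,"x":0,"y":0,"z":0,"twist":0},{"fingers":0.5,"x":0,"y":0,"z":0,"twist":0},{"fingers":0.5,"x":0,"y":0,"z":0,"twist":0},{"fingers":0.5,"x":-0.5,"y":0,"z":0,"twist":0},{"fingers":0.5,"x":-1.3,"y":0,"z":0,"twist":0},{"fingers":0.5,"x":-2.2,"y":0,"z":0,"twist":0},{"fingers":0.5,"x":-3,"y":-0.6,"z":-0.1,"twist":0},{"fingers":0.5,"x":-3,"y":-1.5,"z":-0.5,"twist":0},{"fingers":0.5,"x":-3,"y":-2.4,"z":-1,"twist":0},{"fingers":0.5,"x":-3,"y":-3.3,"z":-1.5,"twist":0},{"fingers":0.5,"x":-3,"y":-4.2,"z":-1.5,"twist":0},{"fingers":0.5,"x":-3,"y":-4.2,"z":-1.5,"twist":0}]' 12
python3 - <<'E'
from h import *
s=st()
im=get("top");save("h2.png",im["pixels"],(205,220,345,305),5.5)
si=get("side");save("h2s.png",si["pixels"],(190,170,340,300),5)
E
```

```text
time: 27.83
position: [0.3776, -0.2989, 0.1956]
tool_rot: [0.413, 1.529, -0.413]
ft_force: [0.1, -0.9, 0.3]
grip_width: 0.503
t 27.83 pos [ 0.3776 -0.2989  0.1956] F [ 0.1 -0.9  0.3] T [-0.11  0.1  -0.03] grip 0.503
q [-0.344 -0.084  0.929  1.92   0.07   1.271  0.036]
toolR
 [[ 0.002  0.503  0.864]
 [-0.     0.864 -0.503]
 [-1.     0.001  0.002]]
```

View pics/h2.png

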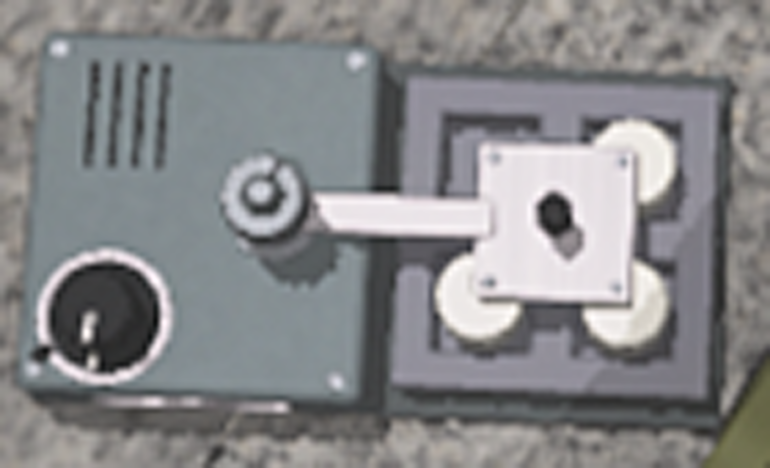

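View pics/h2s.png

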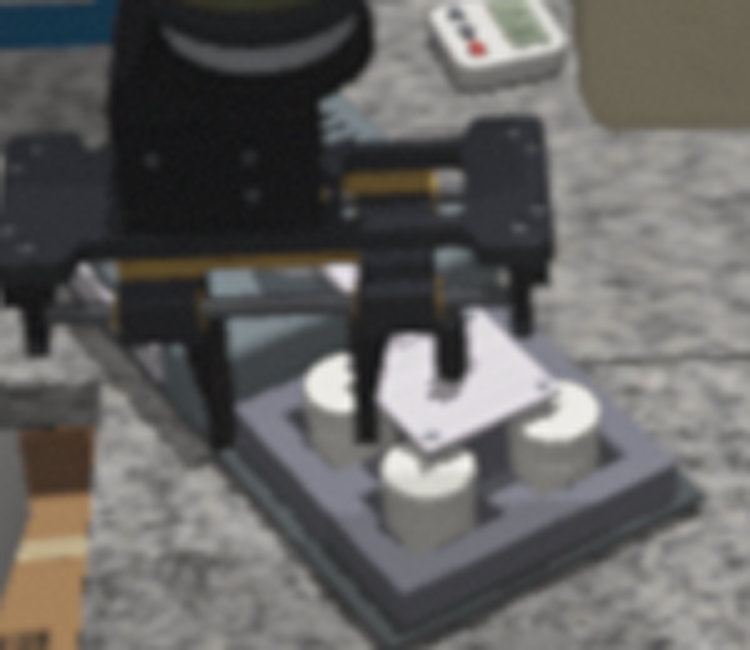

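Run:
```python
from h import *
im=get("top")
f=lambda c:((c[0]+.5)/5.5-.5+205,(c[1]+.5)/5.5-.5+220)
h=atz(im,*f((553,211)),.1);n=atz(im,*f((262,193)),.114)
print(h,n);d=h-n;a=np.arctan2(d[1],d[0]);print(np.hypot(*d[:2]),"joint",-(a-.014)-.1208)
for q in [((495,158),(622,162)),((488,282),(615,289)),((495,158),(488,282)),((622,162),(615,289))]:
    p,r=[atz(im,*f(c),.066) for c in q];e=r-p;print(np.degrees(np.arctan2(e[1],e[0])),np.hypot(*e[:2]))
```

```text
[ 0.51775947 -0.17388338  0.1       ] [ 0.51584747 -0.04533163  0.114     ]
0.12856596998033437 joint 1.44912405430639
-88.49696675296086 0.058251851626598405
-89.85351831106883 0.0578492557414814
-179.37857165264873 0.05752678529067286
-179.7654049399357 0.05890393746199958
```

The hold-down is over the jars: joint ≈ 1.449 from the top view, and plate edges square with the platform. Next is the nut: I move above it and pre-rotate counter-clockwise.

```bash
python3 -c "
from h import *
units((.42,-.25,.2),(.5163,-.0460,.2))"
```

```text
pos [ 0.3829 -0.2924  0.1951] zaz -29.68 deg t 27.98
[ 0.42 -0.25  0.2 ] -> x,y,z units [-0.12  1.38  0.28]
[ 0.5163 -0.046   0.2   ] -> x,y,z units [-0.12  7.   -0.15]
```

```bash
python3 -m creep '[{"fingers":0.6,"x":0,"y":0.6,"z":0.1,"twist":-1.4},{"fingers":0.6,"x":0,"y":1.4,"z":0.2,"twist":-2.8},{"fingers":0.6,"x":0,"y":2.2,"z":0.2,"twist":-4.2},{"fingers":0.6,"x":0,"y":3,"z":0.1,"twist":-5.6},{"fingers":0.6,"x":0,"y":3.8,"z":0,"twist":-7},{"fingers":0.6,"x":0,"y":4.6,"z":-0.1,"twist":-8.4},{"fingers":0.6,"x":0,"y":5.4,"z":-0.1,"twist":-9.8},{"fingers":0.6,"x":0,"y":6.2,"z":-0.15,"twist":-11.2},{"fingers":0.6,"x":0,"y":6.9,"z":-0.15,"twist":-12.6},{"fingers":0.6,"x":0,"y":7,"z":-0.15,"twist":-14},{"fingers":0.6,"x":0,"y":7,"z":-0.15,"twist":-15.4},{"fingers":0.6,"x":0,"y":7,"z":-0.15,"twist":-16.8},{"fingers":0.6,"x":0,"y":7,"z":-0.15,"twist":-18.2},{"fingers":0.6,"x":0,"y":7,"z":-0.15,"twist":-19.6},{"fingers":0.6,"x":0,"y":7,"z":-0.15,"twist":-21},{"fingers":0.6,"x":0,"y":7,"z":-0.15,"twist":-21},{"fingers":0.6,"x":0,"y":7,"z":-0.15,"twist":-21},{"fingers":0.6,"x":0,"y":7,"z":-0.15,"twist":-21},{"fingers":0.6,"x":0,"y":7,"z":-0.15,"twist":-21},{"fingers":0.6,"x":0,"y":7,"z":-0.15,"twist":-21}]'
python3 - <<'E'
from h import *
s=st();units((.5163,-.0460,.083))
si=get("side");save("n1.png",si["pixels"],(190,100,390,250),4)
im=get("top");save("n1t.png",im["pixels"],(205,180,345,300),5)
E
```

```text
time: 29.65
position: [0.5159, -0.0462, 0.1949]
tool_rot: [-1.018, 1.32, 1.018]
ft_force: [0.2, 0.3, 0.5]
grip_width: 0.599
t 29.65 pos [ 0.5159 -0.0462  0.1949] F [0.2 0.3 0.5] T [-0.    0.04  0.04] grip 0.599
q [-0.604  0.051  0.668  1.835 -0.033  1.267  1.387]
toolR
 [[-0.    -0.967  0.254]
 [-0.     0.254  0.967]
 [-1.     0.    -0.   ]]
pos [ 0.5159 -0.0462  0.1949] zaz 75.29 deg t 29.65
[ 0.5163 -0.046   0.083 ] -> x,y,z units [ 2.8  -0.01  0.01]
```

View pics/n1.png

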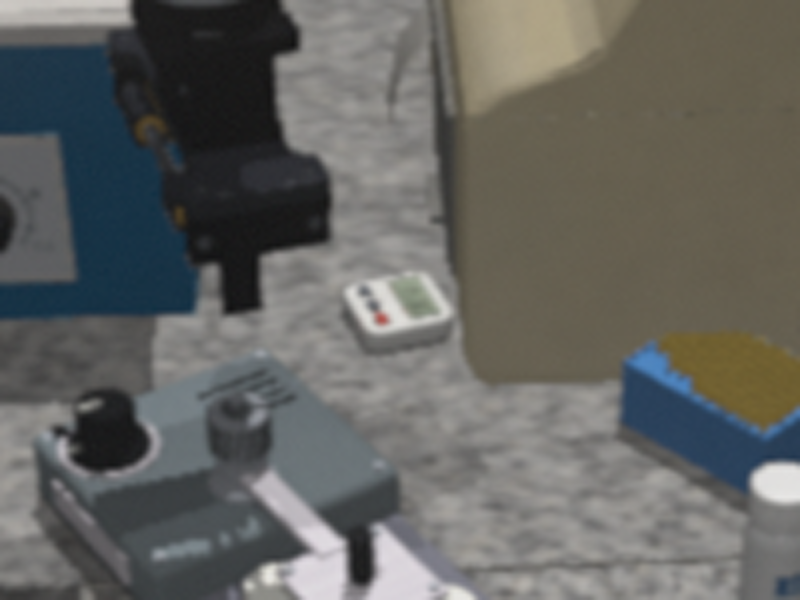

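View pics/n1t.png

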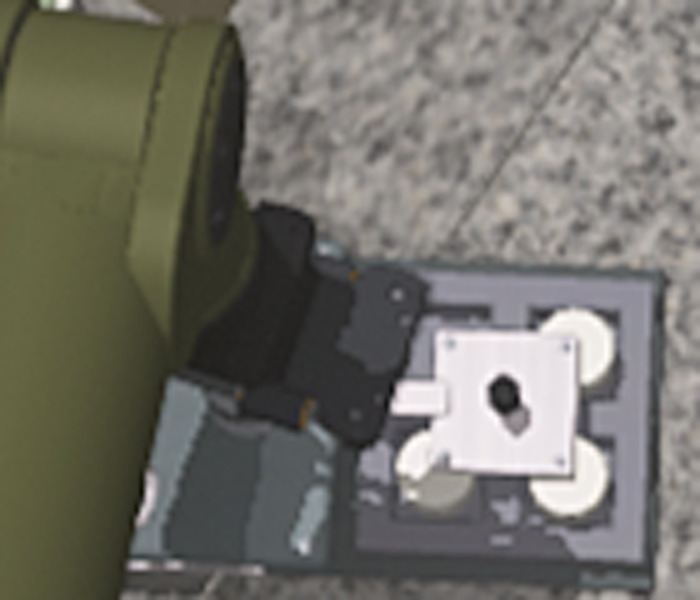

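```bash
python3 -m creep '[{"fingers":0.6,"x":0.4,"y":0,"z":0,"twist":-1},{"fingers":0.6,"x":0.9,"y":0,"z":0,"twist":-1},{"fingers":0.6,"x":1.4,"y":0,"z":0,"twist":-1},{"fingers":0.6,"x":1.8,"y":0,"z":0,"twist":-1},{"fingers":0.6,"x":2.2,"y":0,"z":0,"twist":-1},{"fingers":0.6,"x":2.5,"y":0,"z":0,"twist":-1},{"fingers":0.6,"x":2.7,"y":0,"z":0,"twist":-1},{"fingers":0.6,"x":2.8,"y":0,"z":0,"twist":-1},{"fingers":0.6,"x":2.8,"y":0,"z":0,"twist":-1},{"fingers":0.6,"x":2.8,"y":0,"z":0,"twist":-1},{"fingers":0.6,"x":2.8,"y":0,"z":0,"twist":-1},{"fingers":0.6,"x":2.8,"y":0,"z":0,"twist":-1}]'
python3 - <<'E'
from h import *
s=st()
si=get("side");save("n2.png",si["pixels"],(200,130,320,250),5)
E
```

```text
time: 30.75
position: [0.5166, -0.0465, 0.0838]
tool_rot: [-1.085, 1.283, 1.083]
ft_force: [0.6, -0.4, 0.8]
grip_width: 0.6
t 30.75 pos [ 0.5166 -0.0465  0.0838] F [ 0.6 -0.4  0.8] T [-0.04 -0.01  0.03] grip 0.6
q [-0.568  0.18   0.664  1.96  -0.129  1.041  1.556]
toolR
 [[ 0.002 -0.986  0.168]
 [ 0.     0.168  0.986]
 [-1.    -0.002  0.001]]
```

View pics/n2.png

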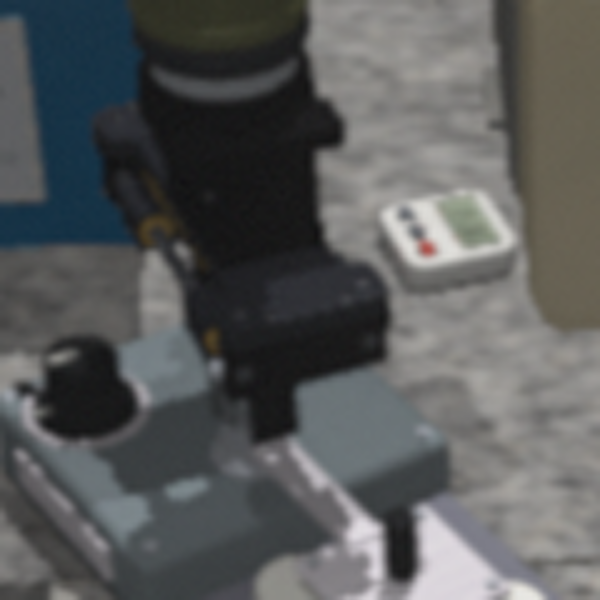

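```bash
python3 -m creep '[{"fingers":0.25,"x":0,"y":0,"z":0,"twist":0},{"fingers":0.25,"x":0,"y":0,"z":0,"twist":0},{"fingers":0.25,"x":0,"y":0,"z":0,"twist":0},{"fingers":0.25,"x":0,"y":0,"z":0,"twist":0},{"fingers":0.25,"x":0,"y":0,"z":0,"twist":0},{"fingers":0.25,"x":0,"y":0,"z":0,"twist":0},{"fingers":0.25,"x":0,"y":0,"z":0,"twist":0},{"fingers":0.25,"x":0,"y":0,"z":0,"twist":0}]' 25; python3 -c "
from h import *
st()"
```

```text
time: 31.47
position: [0.5163, -0.0444, 0.0832]
tool_rot: [-1.084, 1.281, 1.086]
ft_force: [1.0, 5.8, 1.8]
grip_width: 0.404
t 31.47 pos [ 0.5163 -0.0444  0.0832] F [1.  5.8 1.8] T [ 1.23 -0.16 -0.1 ] grip 0.404
q [-0.569  0.18   0.662  1.961 -0.131  1.041  1.556]
toolR
 [[ 0.001 -0.986  0.167]
 [ 0.002  0.167  0.986]
 [-1.    -0.     0.003]]
```

```bash
python3 -m creep '[{"fingers":0.25,"x":0,"y":0,"z":0.06,"twist":0},{"fingers":0.25,"x":0,"y":0,"z":0.06,"twist":1},{"fingers":0.25,"x":0.01,"y":0,"z":0.06,"twist":2},{"fingers":0.25,"x":0.01,"y":0,"z":0.06,"twist":3.3},{"fingers":0.25,"x":0.01,"y":0,"z":0.06,"twist":4.6},{"fingers":0.25,"x":0.02,"y":0,"z":0.06,"twist":5.9},{"fingers":0.25,"x":0.02,"y":0,"z":0.06,"twist":7.2},{"fingers":0.25,"x":0.02,"y":0,"z":0.06,"twist":8.5},{"fingers":0.25,"x":0.03,"y":0,"z":0.06,"twist":9.8},{"fingers":0.25,"x":0.03,"y":0,"z":0.06,"twist":11.1},{"fingers":0.25,"x":0.03,"y":0,"z":0.06,"twist":12.4},{"fingers":0.25,"x":0.04,"y":0,"z":0.06,"twist":13.7},{"fingers":0.25,"x":0.04,"y":0,"z":0.06,"twist":15},{"fingers":0.25,"x":0.04,"y":0,"z":0.06,"twist":16},{"fingers":0.25,"x":0.04,"y":0,"z":0.06,"twist":16},{"fingers":0.25,"x":0.04,"y":0,"z":0.06,"twist":16}]' 25
python3 - <<'E'
from h import *
st()
si=get("side");save("n3.png",si["pixels"],(200,130,320,250),5)
E
```

```text
time: 32.8
position: [0.5172, -0.0436, 0.0815]
tool_rot: [-0.007, 1.569, 0.007]
ft_force: [2.9, 3.4, -2.4]
grip_width: 0.405
t 32.80 pos [ 0.5172 -0.0436  0.0815] F [ 2.9  3.4 -2.4] T [ 0.58 -0.76 -0.06] grip 0.405
q [-0.727  0.209  0.841  1.966 -0.18   1.041  0.203]
toolR
 [[ 0.002 -0.009  1.   ]
 [ 0.     1.     0.009]
 [-1.     0.     0.002]]
```

View pics/n3.png

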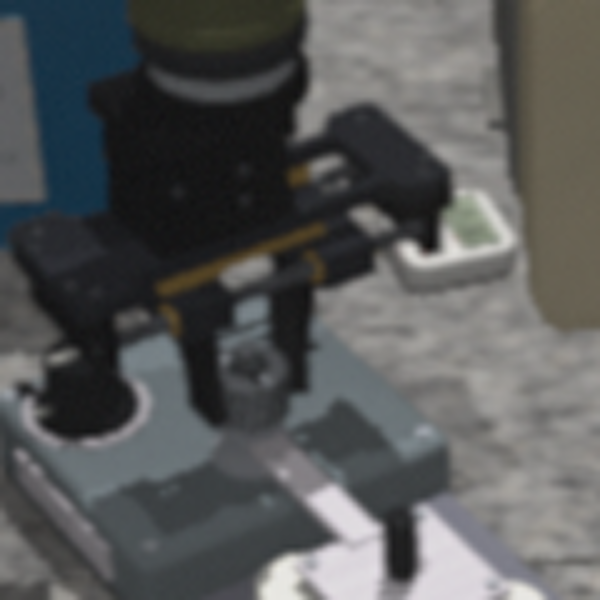

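```bash
python3 -m creep '[{"fingers":0.25,"x":0,"y":0.02,"z":0.02,"twist":1},{"fingers":0.25,"x":0.01,"y":0.02,"z":0.02,"twist":2},{"fingers":0.25,"x":0.01,"y":0.02,"z":0.02,"twist":3.3},{"fingers":0.25,"x":0.01,"y":0.02,"z":0.02,"twist":4.6},{"fingers":0.25,"x":0.02,"y":0.02,"z":0.02,"twist":5.9},{"fingers":0.25,"x":0.02,"y":0.02,"z":0.02,"twist":7.2},{"fingers":0.25,"x":0.02,"y":0.02,"z":0.02,"twist":8.5},{"fingers":0.25,"x":0.03,"y":0.02,"z":0.02,"twist":9.8},{"fingers":0.25,"x":0.03,"y":0.02,"z":0.02,"twist":11.1},{"fingers":0.25,"x":0.03,"y":0.02,"z":0.02,"twist":12.4},{"fingers":0.25,"x":0.04,"y":0.02,"z":0.02,"twist":13.7},{"fingers":0.25,"x":0.04,"y":0.02,"z":0.02,"twist":15},{"fingers":0.25,"x":0.04,"y":0.02,"z":0.02,"twist":15},{"fingers":0.25,"x":0.04,"y":0.02,"z":0.02,"twist":15}]' 25
python3 - <<'E'
from h import *
st()
E
```

```text
time: 34.02
position: [0.518, -0.0442, 0.08]
tool_rot: [1.006, 1.323, -1.006]
ft_force: [5.4, 0.8, -4.7]
grip_width: 0.406
t 34.02 pos [ 0.518  -0.0442  0.08  ] F [ 5.4  0.8 -4.7] T [ 0.02 -1.06 -0.08] grip 0.406
q [-0.908  0.274  1.066  1.97  -0.275  1.051 -1.02 ]
toolR
 [[ 0.002  0.963  0.268]
 [-0.001  0.268 -0.963]
 [-1.     0.002  0.002]]
```

```bash
python3 -m creep '[{"fingers":0.62,"x":0,"y":0,"z":0,"twist":0},{"fingers":0.62,"x":0,"y":0,"z":0,"twist":0},{"fingers":0.62,"x":0,"y":0,"z":0,"twist":0},{"fingers":0.62,"x":0,"y":0,"z":0,"twist":0},{"fingers":0.62,"x":0,"y":0,"z":0,"twist":-1.4},{"fingers":0.62,"x":0,"y":0,"z":0,"twist":-2.8},{"fingers":0.62,"x":0,"y":0,"z":0,"twist":-4.2},{"fingers":0.62,"x":0,"y":0,"z":0,"twist":-5.6},{"fingers":0.62,"x":0,"y":0,"z":0,"twist":-7},{"fingers":0.62,"x":0,"y":0,"z":0,"twist":-8.4},{"fingers":0.62,"x":0,"y":0,"z":0,"twist":-9.8},{"fingers":0.62,"x":0,"y":0,"z":0,"twist":-11.2},{"fingers":0.62,"x":0,"y":0,"z":0,"twist":-12.6},{"fingers":0.62,"x":0,"y":0,"z":0,"twist":-14},{"fingers":0.62,"x":0,"y":0,"z":0,"twist":-15.4},{"fingers":0.62,"x":0,"y":0,"z":0,"twist":-16.8},{"fingers":0.62,"x":0,"y":0,"z":0,"twist":-18.2},{"fingers":0.62,"x":0,"y":0,"z":0,"twist":-19.6},{"fingers":0.62,"x":0,"y":0,"z":0,"twist":-21},{"fingers":0.62,"x":0,"y":0,"z":0,"twist":-21}]' 25
python3 - <<'E'
from h import *
st()
si=get("side");save("n4.png",si["pixels"],(200,130,320,250),5)
E
```

```text
time: 35.68
position: [0.5166, -0.0436, 0.0797]
tool_rot: [-0.418, 1.531, 0.418]
ft_force: [0.1, 0.3, 0.3]
grip_width: 0.622
t 35.68 pos [ 0.5166 -0.0436  0.0797] F [0.1 0.3 0.3] T [-0.08 -0.02  0.02] grip 0.622
q [-0.653  0.199  0.756  1.965 -0.158  1.038  0.707]
toolR
 [[-0.001 -0.508  0.861]
 [ 0.     0.861  0.508]
 [-1.     0.    -0.001]]
```

View pics/n4.png

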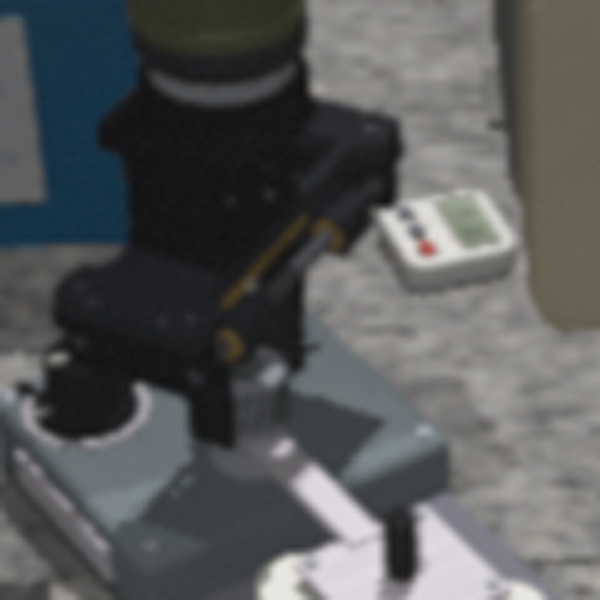

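```bash
python3 -m creep '[{"fingers":0.62,"x":0,"y":0,"z":0.02,"twist":-1.4},{"fingers":0.62,"x":0,"y":0,"z":0.02,"twist":-2.8},{"fingers":0.62,"x":0,"y":0,"z":0.02,"twist":-4.2},{"fingers":0.62,"x":0,"y":0,"z":0.02,"twist":-5.6},{"fingers":0.62,"x":0,"y":0,"z":0.02,"twist":-7},{"fingers":0.62,"x":0,"y":0,"z":0.02,"twist":-8.4},{"fingers":0.62,"x":0,"y":0,"z":0.02,"twist":-9.8},{"fingers":0.62,"x":0,"y":0,"z":0.02,"twist":-11.2},{"fingers":0.62,"x":0,"y":0,"z":0.02,"twist":-12},{"fingers":0.62,"x":0,"y":0,"z":0.02,"twist":-12},{"fingers":0.62,"x":0,"y":0,"z":0.02,"twist":-12},{"fingers":0.25,"x":0,"y":0,"z":0.02,"twist":-12},{"fingers":0.25,"x":0,"y":0,"z":0.02,"twist":-12},{"fingers":0.25,"x":0,"y":0,"z":0.02,"twist":-12},{"fingers":0.25,"x":0,"y":0,"z":0.02,"twist":-12},{"fingers":0.25,"x":0,"y":0,"z":0.02,"twist":-12},{"fingers":0.25,"x":0,"y":0,"z":0.02,"twist":-12},{"fingers":0.25,"x":0,"y":0,"z":0.02,"twist":-12}]' 25
python3 - <<'E'
from h import *
st()
E
```

```text
time: 37.23
position: [0.5177, -0.0442, 0.0798]
tool_rot: [-1.214, 1.208, 1.212]
ft_force: [-0.5, -5.3, 1.0]
grip_width: 0.405
t 37.23 pos [ 0.5177 -0.0442  0.0798] F [-0.5 -5.3  1. ] T [-1.06  0.04 -0.02] grip 0.405
q [-0.538  0.185  0.627  1.959 -0.124  1.035  1.72 ]
toolR
 [[ 0.    -1.    -0.005]
 [-0.001 -0.005  1.   ]
 [-1.    -0.    -0.001]]
```

```bash
python3 -m creep '[{"fingers":0.25,"x":0,"y":0,"z":-0.05,"twist":0},{"fingers":0.25,"x":0,"y":0,"z":-0.05,"twist":1},{"fingers":0.25,"x":0.01,"y":0,"z":-0.05,"twist":2},{"fingers":0.25,"x":0.01,"y":0,"z":-0.05,"twist":3.3},{"fingers":0.25,"x":0.01,"y":0,"z":-0.05,"twist":4.6},{"fingers":0.25,"x":0.02,"y":0,"z":-0.05,"twist":5.9},{"fingers":0.25,"x":0.02,"y":0,"z":-0.05,"twist":7.2},{"fingers":0.25,"x":0.02,"y":0,"z":-0.05,"twist":8.5},{"fingers":0.25,"x":0.03,"y":0,"z":-0.05,"twist":9.8},{"fingers":0.25,"x":0.03,"y":0,"z":-0.05,"twist":11.1},{"fingers":0.25,"x":0.03,"y":0,"z":-0.05,"twist":12.4},{"fingers":0.25,"x":0.04,"y":0,"z":-0.05,"twist":13.7},{"fingers":0.25,"x":0.04,"y":0,"z":-0.05,"twist":15},{"fingers":0.25,"x":0.04,"y":0,"z":-0.05,"twist":16},{"fingers":0.25,"x":0.04,"y":0,"z":-0.05,"twist":16}]' 25
python3 - <<'E'
from h import *
st()
E
```

```text
time: 38.48
position: [0.5174, -0.0448, 0.078]
tool_rot: [-0.14, 1.567, 0.14]
ft_force: [-1.5, -2.7, 0.1]
grip_width: 0.4
t 38.48 pos [ 0.5174 -0.0448  0.078 ] F [-1.5 -2.7  0.1] T [-0.68  0.24 -0.07] grip 0.4
q [-0.692  0.212  0.805  1.965 -0.177  1.036  0.372]
toolR
 [[-0.001 -0.178  0.984]
 [ 0.     0.984  0.178]
 [-1.     0.    -0.001]]
```

```bash
python3 -m creep '[{"fingers":0.25,"x":0,"y":-0.02,"z":-0.02,"twist":1},{"fingers":0.25,"x":0.01,"y":-0.02,"z":-0.02,"twist":2},{"fingers":0.25,"x":0.01,"y":-0.02,"z":-0.02,"twist":3},{"fingers":0.25,"x":0.01,"y":-0.02,"z":-0.02,"twist":4},{"fingers":0.25,"x":0.01,"y":-0.02,"z":-0.02,"twist":4}]' 25
python3 - <<'E'
from h import *
st()
E
python3 -m creep '[{"fingers":0.25,"x":0,"y":0,"z":0,"twist":1},{"fingers":0.25,"x":0.01,"y":0,"z":0,"twist":2},{"fingers":0.25,"x":0.01,"y":0,"z":0,"twist":3},{"fingers":0.25,"x":0.01,"y":0,"z":0,"twist":3}]' 25
python3 - <<'E'
from h import *
st()
E
```

```text
time: 38.9
position: [0.5172, -0.0449, 0.0776]
tool_rot: [0.133, 1.567, -0.131]
ft_force: [-0.1, -1.0, -0.4]
grip_width: 0.405
t 38.90 pos [ 0.5172 -0.0449  0.0776] F [-0.1 -1.  -0.4] T [-0.27  0.02 -0.06] grip 0.405
q [-0.735  0.221  0.857  1.968 -0.195  1.036  0.042]
toolR
 [[ 0.     0.167  0.986]
 [ 0.001  0.986 -0.167]
 [-1.     0.001 -0.   ]]
time: 39.23
position: [0.5171, -0.0449, 0.0773]
tool_rot: [0.337, 1.545, -0.335]
ft_force: [-0.7, -0.6, 0.7]
grip_width: 0.408
t 39.23 pos [ 0.5171 -0.0449  0.0773] F [-0.7 -0.6  0.7] T [-0.09  0.16 -0.11] grip 0.408
q [-0.77   0.23   0.898  1.969 -0.21   1.038 -0.204]
toolR
 [[-0.     0.415  0.91 ]
 [ 0.001  0.91  -0.415]
 [-1.     0.001 -0.001]]
```

```bash
python3 -m creep '[{"fingers":0.25,"x":0,"y":0,"z":0,"twist":1},{"fingers":0.25,"x":0.01,"y":0,"z":0,"twist":2},{"fingers":0.25,"x":0.01,"y":0,"z":0,"twist":2},{"fingers":0.25,"x":0.01,"y":0,"z":0,"twist":2}]' 25; python3 -c "
from h import *
st()"
python3 -m creep '[{"fingers":0.25,"x":0,"y":0,"z":0,"twist":1},{"fingers":0.25,"x":0.01,"y":0,"z":0,"twist":2},{"fingers":0.25,"x":0.01,"y":0,"z":0,"twist":2},{"fingers":0.25,"x":0.01,"y":0,"z":0,"twist":2}]' 25; python3 -c "
from h import *
st()"
```

```text
time: 39.57
position: [0.517, -0.0448, 0.0771]
tool_rot: [0.469, 1.52, -0.468]
ft_force: [-1.9, 1.4, 2.7]
grip_width: 0.407
t 39.57 pos [ 0.517  -0.0448  0.0771] F [-1.9  1.4  2.7] T [0.24 0.51 0.35] grip 0.407
q [-0.793  0.238  0.926  1.969 -0.221  1.039 -0.364]
toolR
 [[-0.     0.563  0.826]
 [ 0.001  0.826 -0.563]
 [-1.     0.001 -0.001]]
time: 39.9
position: [0.5167, -0.045, 0.0769]
tool_rot: [0.606, 1.486, -0.604]
ft_force: [-3.1, 0.8, 6.4]
grip_width: 0.406
t 39.90 pos [ 0.5167 -0.045   0.0769] F [-3.1  0.8  6.4] T [0.15 0.91 0.29] grip 0.406
q [-0.817  0.246  0.957  1.97  -0.234  1.042 -0.528]
toolR
 [[-0.001  0.699  0.715]
 [ 0.001  0.715 -0.699]
 [-1.     0.    -0.002]]
```

```bash
python3 -m creep '[{"fingers":0.25,"x":-0.03,"y":0,"z":0,"twist":0},{"fingers":0.25,"x":-0.03,"y":0,"z":0,"twist":0},{"fingers":0.25,"x":-0.03,"y":0,"z":0,"twist":0.7},{"fingers":0.25,"x":-0.03,"y":0,"z":0,"twist":1.4},{"fingers":0.25,"x":-0.03,"y":0,"z":0,"twist":2},{"fingers":0.25,"x":-0.03,"y":0,"z":0,"twist":2}]' 45; python3 -c "
from h import *
st()"
```

```text
time: 40.4
position: [0.5162, -0.0452, 0.0773]
tool_rot: [0.741, 1.442, -0.743]
ft_force: [-2.8, 1.6, -1.5]
grip_width: 0.401
t 40.40 pos [ 0.5162 -0.0452  0.0773] F [-2.8  1.6 -1.5] T [0.2  0.75 0.7 ] grip 0.401
q [-0.845  0.254  0.991  1.971 -0.246  1.045 -0.695]
toolR
 [[-0.002  0.814  0.581]
 [ 0.     0.581 -0.814]
 [-1.    -0.002 -0.001]]
```

```bash
python3 -m creep '[{"fingers":0.62,"x":-0.03,"y":0,"z":0,"twist":0},{"fingers":0.62,"x":-0.03,"y":0,"z":0,"twist":0},{"fingers":0.62,"x":-0.03,"y":0,"z":0,"twist":0},{"fingers":0.62,"x":-0.03,"y":0,"z":0,"twist":0},{"fingers":0.62,"x":-0.5,"y":0,"z":0,"twist":0},{"fingers":0.62,"x":-1.2,"y":0,"z":0,"twist":0},{"fingers":0.62,"x":-2.1,"y":0,"z":0,"twist":0},{"fingers":0.62,"x":-3,"y":0,"z":0.2,"twist":0},{"fingers":0.62,"x":-3.2,"y":-0.5,"z":1,"twist":-1},{"fingers":0.62,"x":-3.2,"y":-1.1,"z":1.8,"twist":-2},{"fingers":0.62,"x":-3.2,"y":-1.7,"z":2.6,"twist":-3},{"fingers":0.62,"x":-3.2,"y":-2.3,"z":3.4,"twist":-4},{"fingers":0.62,"x":-3.2,"y":-2.9,"z":4.2,"twist":-5},{"fingers":0.62,"x":-3.2,"y":-3.5,"z":5,"twist":-6},{"fingers":0.62,"x":-3.2,"y":-4,"z":5.8,"twist":-7},{"fingers":0.62,"x":-3.2,"y":-4.2,"z":6.4,"twist":-8},{"fingers":0.62,"x":-3.2,"y":-4.2,"z":6.4,"twist":-9}]'
python3 - <<'E'
from h import *
s=st()
im=get("top");save("d1.png",im["pixels"],(205,220,345,305),5.5)
save("d1b.png",im["pixels"],(207,258,247,298),15)
si=get("side");save("d1s.png",si["pixels"],(190,170,340,300),5)
E
```

```text
time: 41.82
position: [0.5261, -0.3596, 0.2057]
tool_rot: [0.131, 1.567, -0.14]
ft_force: [-0.7, 0.4, -0.4]
grip_width: 0.62
t 41.82 pos [ 0.5261 -0.3596  0.2057] F [-0.7  0.4 -0.4] T [-0.03  0.13 -0.03] grip 0.62
q [-0.176  0.423  0.967  1.54  -0.348  1.36   0.649]
toolR
 [[-0.001  0.172  0.985]
 [-0.006  0.985 -0.172]
 [-1.    -0.006  0.   ]]
```

View pics/d1.png

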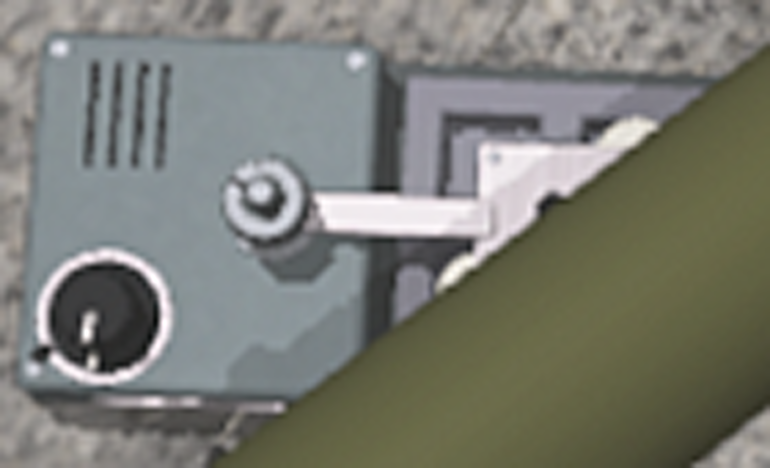

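View pics/d1b.png

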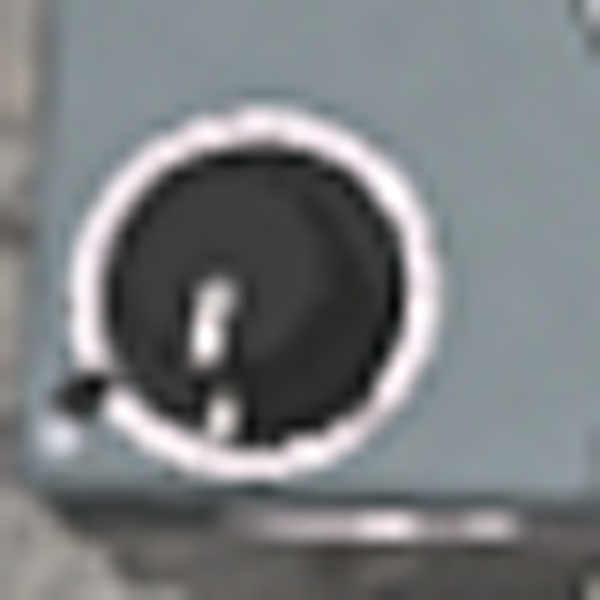

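View pics/d1s.png

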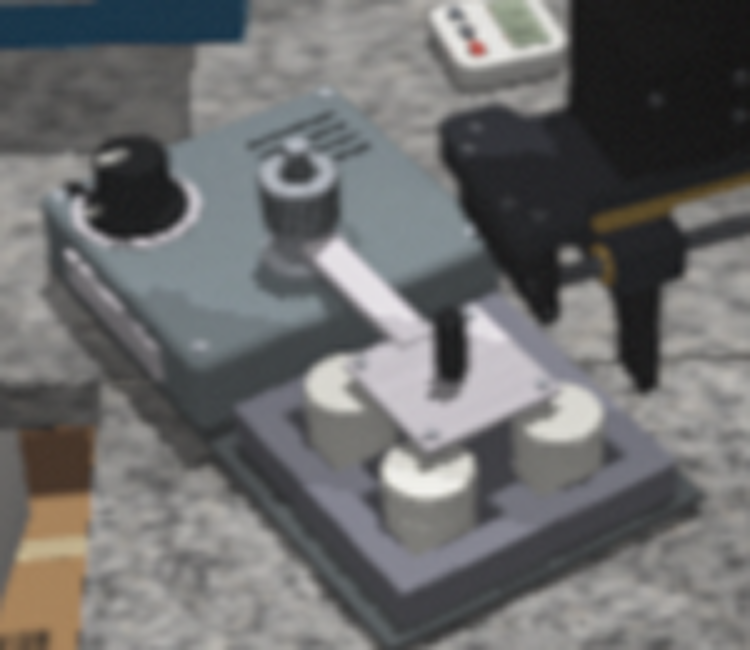

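```bash
cat > dial.py <<'E'
from h import *
C=np.array([.4653,.0301])
def ang(im,c,z,box=(207,258),s=15):
    p=atz(im,(c[0]+.5)/s-.5+box[0],(c[1]+.5)/s-.5+box[1],z);d=p[:2]-C
    return p.round(4),round(np.hypot(*d)*1000,1),round(np.degrees(np.arctan2(d[1],d[0])),1)
E
python3 - <<'E'
from dial import *
im=get("top")
print("collar centre",ang(im,(255,290),.0505)[0],"fit",C)
print("line knob",ang(im,(217,285),.084),ang(im,(205,355),.084))
print("line skirt",ang(im,(224,400),.056),ang(im,(218,437),.056))
for z in(.056,.053):print("tab in",ang(im,(105,383),z),"tab mid",ang(im,(80,395),z),"out",ang(im,(60,405),z))
m=[proj(im,(C[0]+.03*np.cos(a),C[1]+.03*np.sin(a),.0505)) for a in np.linspace(0,6.28,60)]
px=im["pixels"].copy()
for u in m: cv2.circle(px,tuple(int(round(x*16)) for x in u),4,(255,0,0),-1,shift=4)
save("d2b.png",px,(207,258,247,298),15)
si=get("side");save("d2s.png",si["pixels"],(198,190,235,225),16)
E
```

```text
collar centre [0.4662 0.03   0.0505] fit [0.4653 0.0301]
line knob (array([0.4621, 0.0307, 0.084 ]), np.float64(3.2), np.float64(169.0)) (array([0.4505, 0.0316, 0.084 ]), np.float64(14.9), np.float64(174.2))
line skirt (array([0.4467, 0.0326, 0.056 ]), np.float64(18.8), np.float64(172.3)) (array([0.4405, 0.033 , 0.056 ]), np.float64(25.0), np.float64(173.3))
tab in (array([0.4484, 0.0527, 0.056 ]), np.float64(28.2), np.float64(126.8)) tab mid (array([0.4462, 0.0567, 0.056 ]), np.float64(32.8), np.float64(125.8)) out (array([0.4443, 0.0599, 0.056 ]), np.float64(36.4), np.float64(125.2))
tab in (array([0.4488, 0.0533, 0.053 ]), np.float64(28.4), np.float64(125.5)) tab mid (array([0.4465, 0.0572, 0.053 ]), np.float64(33.0), np.float64(124.7)) out (array([0.4447, 0.0604, 0.053 ]), np.float64(36.7), np.float64(124.3))
```

View pics/d2b.png

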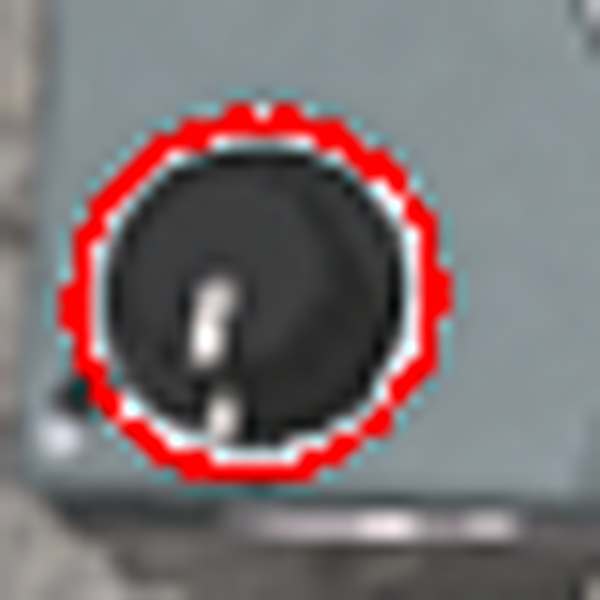

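View pics/d2s.png

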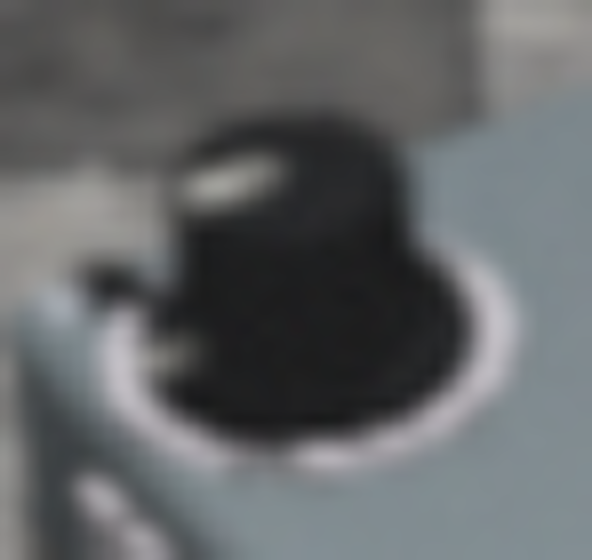

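Run:
```python
from h import *
for n in("top","side"):
    im=get(n);c=cloud(im)
    m=(im["z_map"]>0)&(c[...,0]<.75)&(c[...,0]>.25)&(c[...,1]>.08)&(c[...,1]<.4)&(c[...,2]>.09)
    p=c[m]
    for x in np.arange(.25,.75,.05):
        q=p[(p[:,0]>x)&(p[:,0]<x+.05)]
        if len(q):i=q[:,1].argmin();print(n,round(x,2),q[i].round(3))
units((.53,-.2,.21),(.4658,.0300,.2))
```

```text
top 0.25 [0.299 0.34  0.232]
top 0.3 [0.35  0.311 0.237]
top 0.35 [0.399 0.278 0.092]
top 0.4 [0.45  0.25  0.091]
top 0.45 [0.487 0.205 0.119]
top 0.5 [0.548 0.193 0.17 ]
top 0.55 [0.597 0.165 0.159]
top 0.6 [0.6   0.167 0.234]
top 0.65 [0.65  0.249 0.233]
top 0.7 [0.741 0.08  0.191]
side 0.25 [0.3   0.338 0.18 ]
side 0.3 [0.346 0.307 0.205]
side 0.35 [0.394 0.273 0.163]
side 0.4 [0.449 0.243 0.134]
side 0.45 [0.486 0.199 0.112]
side 0.5 [0.548 0.185 0.238]
side 0.55 [0.592 0.16  0.231]
side 0.6 [0.6   0.165 0.234]
side 0.65 [0.652 0.25  0.234]
side 0.7 [0.748 0.08  0.192]
pos [ 0.5288 -0.3505  0.2058] zaz -9.64 deg t 42.12
[ 0.53 -0.2   0.21] -> x,y,z units [-0.11  3.71 -0.6 ]
[0.4658 0.03   0.2   ] -> x,y,z units [ 0.14  9.11 -3.14]
```

```bash
python3 -m creep '[{"fingers":0.6,"x":0,"y":0.8,"z":-0.1,"twist":0},{"fingers":0.6,"x":0,"y":1.6,"z":-0.3,"twist":-1},{"fingers":0.6,"x":0,"y":2.5,"z":-0.6,"twist":-2},{"fingers":0.6,"x":0,"y":3.4,"z":-0.9,"twist":-3},{"fingers":0.6,"x":0,"y":4.3,"z":-1.2,"twist":-4},{"fingers":0.6,"x":0,"y":5.2,"z":-1.6,"twist":-4},{"fingers":0.6,"x":0,"y":6.1,"z":-2,"twist":-4},{"fingers":0.6,"x":0,"y":7,"z":-2.3,"twist":-4},{"fingers":0.6,"x":0,"y":7.8,"z":-2.6,"twist":-4},{"fingers":0.6,"x":0,"y":8.5,"z":-2.9,"twist":-4},{"fingers":0.6,"x":0,"y":9,"z":-3.14,"twist":-4},{"fingers":0.6,"x":0,"y":9.1,"z":-3.14,"twist":-4},{"fingers":0.6,"x":0,"y":9.1,"z":-3.14,"twist":-4},{"fingers":0.6,"x":0,"y":9.1,"z":-3.14,"twist":-4},{"fingers":0.6,"x":0,"y":9.1,"z":-3.14,"twist":-4},{"fingers":0.6,"x":0,"y":9.1,"z":-3.14,"twist":-4},{"fingers":0.6,"x":0,"y":9.1,"z":-3.14,"twist":-4},{"fingers":0.6,"x":0,"y":9.1,"z":-3.14,"twist":-4}]'
python3 - <<'E'
from h import *
s=st();units((.4662,.0298,.12),(.4662,.0298,.063))
si=get("side");save("d3.png",si["pixels"],(150,100,350,250),4)
E
```

```text
time: 43.62
position: [0.4656, 0.0272, 0.2057]
tool_rot: [-0.141, 1.566, 0.14]
ft_force: [0.5, -0.8, 0.2]
grip_width: 0.599
t 43.62 pos [0.4656 0.0272 0.2057] F [ 0.5 -0.8  0.2] T [-0.1   0.    0.03] grip 0.599
q [-0.828 -0.107  0.676  1.931  0.07   1.296  0.005]
toolR
 [[ 0.    -0.178  0.984]
 [-0.     0.984  0.178]
 [-1.    -0.    -0.   ]]
pos [0.4656 0.0272 0.2057] zaz 10.25 deg t 43.62
[0.4662 0.0298 0.12  ] -> x,y,z units [2.14 0.06 0.03]
[0.4662 0.0298 0.063 ] -> x,y,z units [3.57 0.06 0.03]
```

View pics/d3.png

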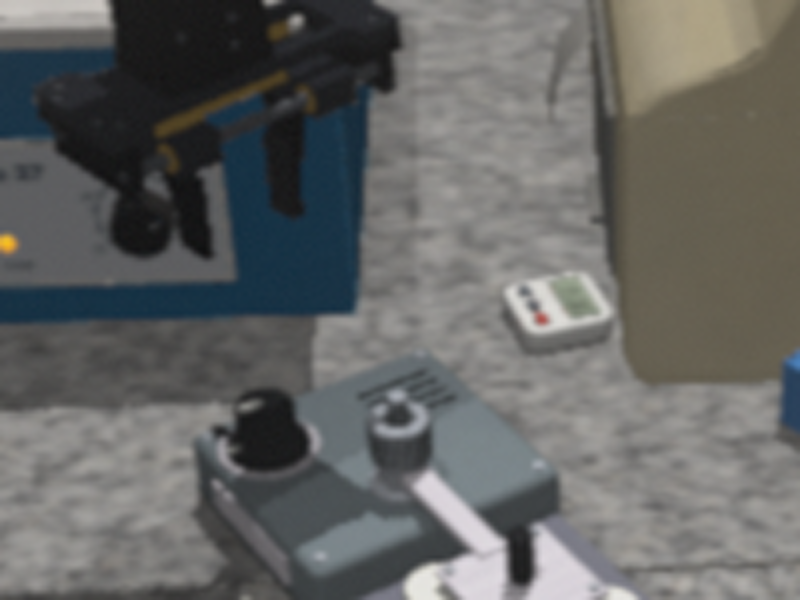

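```bash
python3 -m creep '[{"fingers":0.6,"x":0.5,"y":0.06,"z":0.03,"twist":0},{"fingers":0.6,"x":1.1,"y":0.06,"z":0.03,"twist":0},{"fingers":0.6,"x":1.7,"y":0.06,"z":0.03,"twist":0},{"fingers":0.6,"x":2.2,"y":0.06,"z":0.03,"twist":0},{"fingers":0.6,"x":2.7,"y":0.06,"z":0.03,"twist":0},{"fingers":0.6,"x":3.1,"y":0.06,"z":0.03,"twist":0},{"fingers":0.6,"x":3.4,"y":0.06,"z":0.03,"twist":0},{"fingers":0.6,"x":3.54,"y":0.06,"z":0.03,"twist":0},{"fingers":0.6,"x":3.54,"y":0.06,"z":0.03,"twist":0},{"fingers":0.6,"x":3.54,"y":0.06,"z":0.03,"twist":0},{"fingers":0.6,"x":3.54,"y":0.06,"z":0.03,"twist":0},{"fingers":0.6,"x":3.54,"y":0.06,"z":0.03,"twist":0},{"fingers":0.25,"x":3.54,"y":0.06,"z":0.03,"twist":0},{"fingers":0.25,"x":3.54,"y":0.06,"z":0.03,"twist":0},{"fingers":0.25,"x":3.54,"y":0.06,"z":0.03,"twist":0},{"fingers":0.25,"x":3.54,"y":0.06,"z":0.03,"twist":0},{"fingers":0.25,"x":3.54,"y":0.06,"z":0.03,"twist":0},{"fingers":0.25,"x":3.54,"y":0.06,"z":0.03,"twist":0},{"fingers":0.25,"x":3.54,"y":0.06,"z":0.03,"twist":0}]' 20
python3 - <<'E'
from h import *
s=st()
si=get("side");save("d4.png",si["pixels"],(180,150,300,250),5)
E
```

```text
time: 45.25
position: [0.4659, 0.0307, 0.0643]
tool_rot: [-0.142, 1.567, 0.142]
ft_force: [-3.2, -0.2, 5.2]
grip_width: 0.388
t 45.25 pos [0.4659 0.0307 0.0643] F [-3.2 -0.2  5.2] T [-0.14  0.73  0.  ] grip 0.388
q [-0.806  0.083  0.715  2.094 -0.065  0.987  0.124]
toolR
 [[-0.001 -0.18   0.984]
 [ 0.     0.984  0.18 ]
 [-1.     0.    -0.001]]
```

View pics/d4.png

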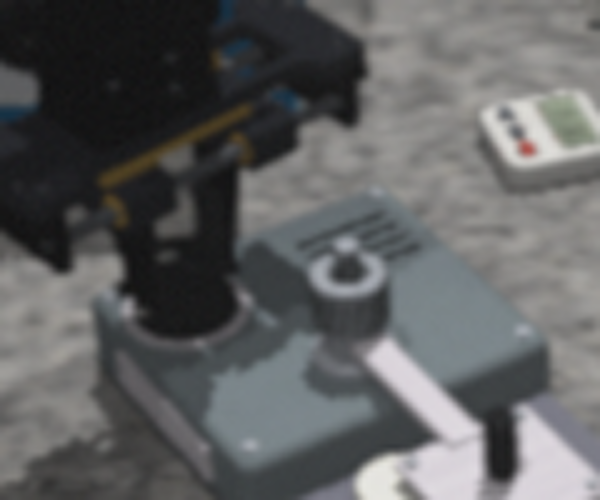

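```bash
python3 -m creep '[{"fingers":0.25,"x":-0.03,"y":0,"z":-0.03,"twist":0.7},{"fingers":0.25,"x":-0.03,"y":0,"z":-0.03,"twist":1.4},{"fingers":0.25,"x":-0.03,"y":0,"z":-0.03,"twist":2.1},{"fingers":0.25,"x":-0.03,"y":0,"z":-0.03,"twist":2.8},{"fingers":0.25,"x":-0.03,"y":0,"z":-0.03,"twist":3.5},{"fingers":0.25,"x":-0.03,"y":0,"z":-0.03,"twist":4.2},{"fingers":0.25,"x":-0.03,"y":0,"z":-0.03,"twist":4.9},{"fingers":0.25,"x":-0.03,"y":0,"z":-0.03,"twist":5.6},{"fingers":0.25,"x":-0.03,"y":0,"z":-0.03,"twist":6.3},{"fingers":0.25,"x":-0.03,"y":0,"z":-0.03,"twist":7},{"fingers":0.25,"x":-0.03,"y":0,"z":-0.03,"twist":7.7},{"fingers":0.25,"x":-0.03,"y":0,"z":-0.03,"twist":8.4},{"fingers":0.25,"x":-0.03,"y":0,"z":-0.03,"twist":9},{"fingers":0.25,"x":-0.03,"y":0,"z":-0.03,"twist":9.4},{"fingers":0.25,"x":-0.03,"y":0,"z":-0.03,"twist":9.4},{"fingers":0.25,"x":-0.03,"y":0,"z":-0.03,"twist":9.4},{"fingers":0.25,"x":-0.03,"y":0,"z":-0.03,"twist":9.4},{"fingers":0.25,"x":-0.03,"y":0,"z":-0.03,"twist":9.4}]' 20; python3 -c "
from h import *
st();units()"
python3 -m creep '[{"fingers":0.6,"x":0,"y":0,"z":0,"twist":0},{"fingers":0.6,"x":0,"y":0,"z":0,"twist":0},{"fingers":0.6,"x":0,"y":0,"z":0,"twist":0},{"fingers":0.6,"x":0,"y":0,"z":0,"twist":0},{"fingers":0.6,"x":0,"y":0,"z":0,"twist":0},{"fingers":0.6,"x":-0.5,"y":0,"z":0,"twist":0},{"fingers":0.6,"x":-1.2,"y":0,"z":0,"twist":0},{"fingers":0.6,"x":-2.1,"y":0,"z":0,"twist":0},{"fingers":0.6,"x":-3,"y":0,"z":0,"twist":0},{"fingers":0.6,"x":-3.6,"y":0,"z":0.5,"twist":0},{"fingers":0.6,"x":-3.8,"y":-0.8,"z":1.2,"twist":0},{"fingers":0.6,"x":-3.8,"y":-1.6,"z":1.8,"twist":0},{"fingers":0.6,"x":-3.8,"y":-2.4,"z":2.4,"twist":-1},{"fingers":0.6,"x":-3.8,"y":-3.2,"z":3,"twist":-2},{"fingers":0.6,"x":-3.8,"y":-4,"z":3.6,"twist":-3},{"fingers":0.6,"x":-3.8,"y":-4.8,"z":4.2,"twist":-4},{"fingers":0.6,"x":-3.8,"y":-5.6,"z":4.8,"twist":-5},{"fingers":0.6,"x":-3.8,"y":-6.4,"z":5.4,"twist":-5},{"fingers":0.6,"x":-3.8,"y":-7.2,"z":6,"twist":-5},{"fingers":0.6,"x":-3.8,"y":-7.2,"z":6,"twist":-5}]'
python3 - <<'E'
from dial import *
s=st()
im=get("top");save("d5b.png",im["pixels"],(207,258,247,298),15)
save("d5.png",im["pixels"],(195,150,455,330),3)
si=get("side");save("d5s.png",si["pixels"],(198,190,235,225),16)
save("d5t.png",si["pixels"],(190,170,340,300),5)
E
```

```text
time: 46.8
position: [0.4664, 0.0305, 0.0646]
tool_rot: [0.501, 1.508, -0.5]
ft_force: [5.7, 0.3, -10.9]
grip_width: 0.382
t 46.80 pos [0.4664 0.0305 0.0646] F [  5.7   0.3 -10.9] T [ 0.08 -1.24 -0.1 ] grip 0.382
q [-0.853  0.081  0.763  2.098 -0.066  0.982 -0.695]
toolR
 [[ 0.004  0.597  0.802]
 [-0.001  0.802 -0.597]
 [-1.     0.002  0.004]]
pos [0.4664 0.0305 0.0646] zaz -36.66 deg t 46.8
time: 48.47
position: [0.4837, -0.3496, 0.2173]
tool_rot: [0.16, 1.565, -0.167]
ft_force: [-0.6, 0.6, 0.6]
grip_width: 0.605
t 48.47 pos [ 0.4837 -0.3496  0.2173] F [-0.6  0.6  0.6] T [-0.09  0.14 -0.03] grip 0.605
q [-0.293  0.339  1.083  1.629 -0.301  1.357  0.622]
toolR
 [[-0.001  0.207  0.978]
 [-0.004  0.978 -0.207]
 [-1.    -0.004 -0.   ]]
```

View pics/d5b.png

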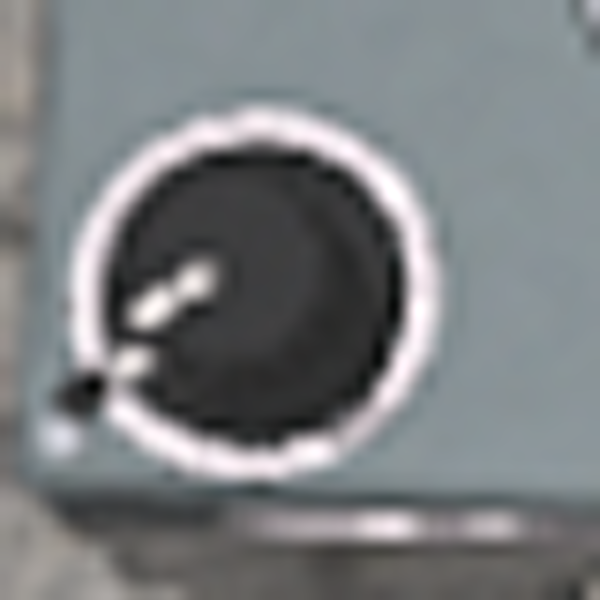

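View pics/d5s.png

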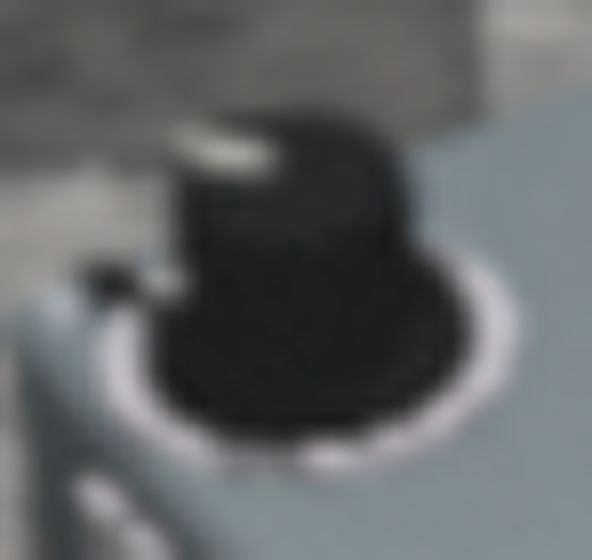

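View pics/d5t.png

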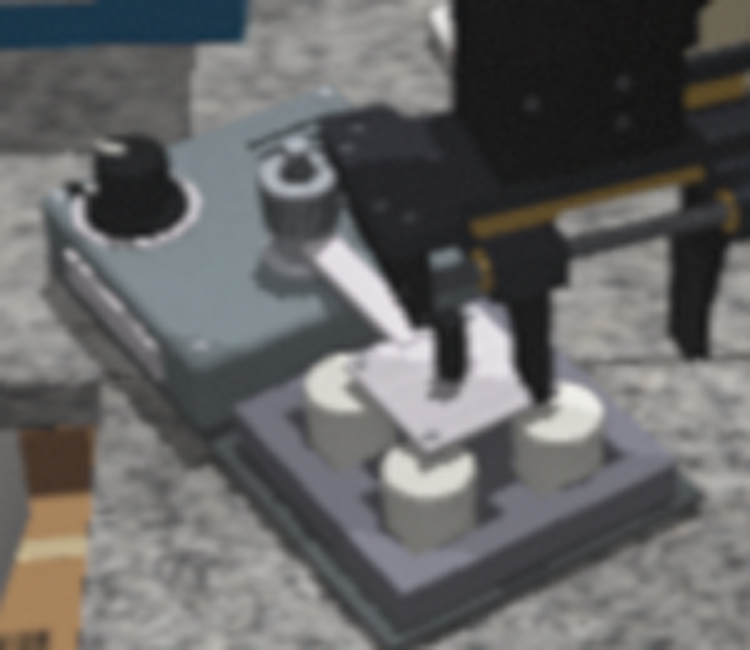

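View pics/d5.png

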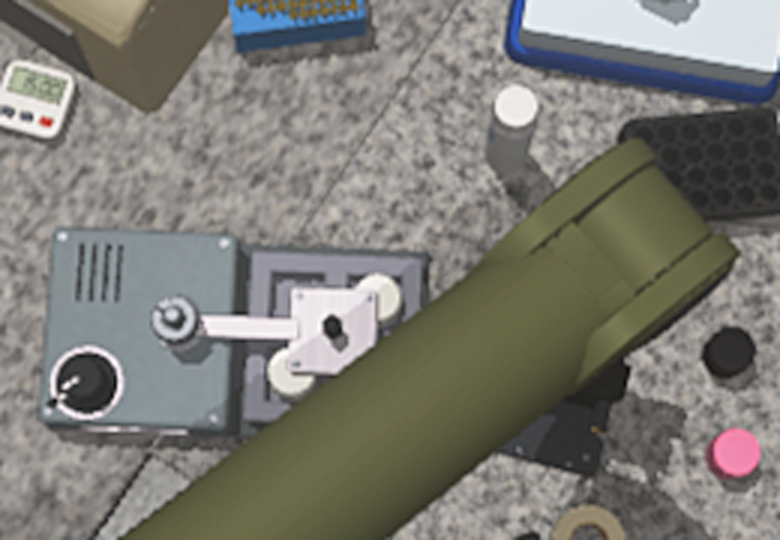

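Run:
```python
import dial
from dial import *
dial.C=np.array([.4660,.0300])
im=get("top")
print("knob",ang(im,(205,275),.084),ang(im,(140,318),.084))
print("skirt",ang(im,(140,357),.056),ang(im,(118,369),.056))
print("tab",ang(im,(105,383),.056),ang(im,(80,395),.056))
a=ang(im,(205,275),.084)[0]-ang(im,(140,318),.084)[0];print("knob line dir",np.degrees(np.arctan2(-a[1],-a[0])))
st()
```

```text
knob (array([0.4637, 0.0328, 0.084 ]), np.float64(3.7), np.float64(129.6)) (array([0.4559, 0.0428, 0.084 ]), np.float64(16.3), np.float64(128.1))
skirt (array([0.4531, 0.0473, 0.056 ]), np.float64(21.6), np.float64(126.7)) (array([0.4509, 0.0508, 0.056 ]), np.float64(25.7), np.float64(126.1))
tab (array([0.4484, 0.0527, 0.056 ]), np.float64(28.7), np.float64(127.8)) (array([0.4462, 0.0567, 0.056 ]), np.float64(33.2), np.float64(126.6))
knob line dir 127.95423087513244
t 48.62 pos [ 0.4844 -0.3459  0.2171] F [ 0.7 -0.1  0.3] T [-0.08  0.05  0.01] grip 0.602
q [-0.298  0.335  1.08   1.631 -0.3    1.358  0.616]
toolR
 [[-0.001  0.206  0.979]
 [-0.001  0.979 -0.206]
 [-1.    -0.001 -0.001]]
```

```bash
python3 -m creep '[{"fingers":0.6,"x":-0.3,"y":-0.6,"z":0,"twist":0},{"fingers":0.6,"x":-0.5,"y":-1.4,"z":0,"twist":0},{"fingers":0.6,"x":-0.5,"y":-2.2,"z":0,"twist":0},{"fingers":0.6,"x":-0.5,"y":-2.2,"z":0,"twist":0},{"fingers":0.6,"x":-0.5,"y":-2.2,"z":0,"twist":0},{"fingers":0.6,"x":-0.5,"y":-2.2,"z":0,"twist":0},{"fingers":0.6,"x":-0.5,"y":-2.2,"z":0,"twist":0},{"fingers":0.6,"x":-0.5,"y":-2.2,"z":0,"twist":0}]'
python3 - <<'E'
from h import *
im=get("top");save("e1.png",im["pixels"],(205,220,345,305),5.5)
E
```

```text
time: 49.28
position: [0.4693, -0.4278, 0.2372]
tool_rot: [0.158, 1.565, -0.156]
ft_force: [-0.2, -0.4, -0.4]
grip_width: 0.598
```

View pics/e1.png

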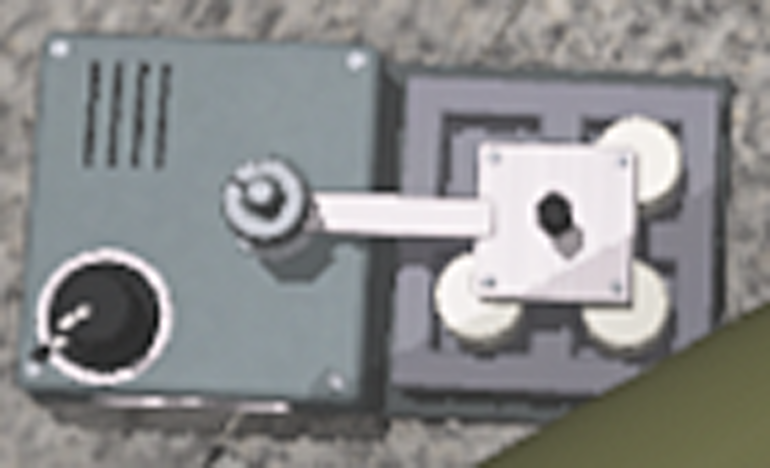

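Everything is in place: jars at (478,297), (638,160) and (625,305), arm square over them, nut line at (240,180), and dial line ending at the tab at (45,352). I'm handing in.

```bash
python3 -c "
from bench import workorder
print(workorder.close_job())"
```

```text
the job is handed in; nothing more can be done
None
```

I did all the steps and handed the job in at about 49 s. The hand-in reports no verdict.

- **Jars:** There were three white jars, and each stands upright in its own pocket in the final pictures. I left the pink and black lookalikes alone.
- **Hold-down arm:** I swung it over to its stop. The top camera put the joint at about 1.449 rad, and it still looked square over the jars at the end.
- **Nut:** I turned it clockwise in two grips, about 4.8 rad in all. The twisting moment then rose from about 0.1 to 0.35 N m, and to 0.7 N m with a tighter grip as the fingers slipped on it. The turn of the nut's black line (about 275°) agrees with that.
- **Dial:** I turned it about 47°. The line's end measures 126–128° and the tab 127–128°, so it should be well inside the 3.5 mm tolerance.
- **Bystanders:** The timer and the white bottle look unmoved in the last full picture.

**What disagreed:** The two cameras differ by 1–2 mm on the shaker's position. During the swing the hand also read about 6 mm outside the arm's arc, with about 7 N on the wrist. The later pictures showed the arm at its stop, and the nut's position as felt by the gripper agreed with the camera.

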